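# Put the wire spools back on their own pay-off stands

## Robot

A 6-joint arm with a two-finger parallel gripper is mounted at the origin on a cart in front of the work surface, level with it; the furniture and walls round the work are solid. World frame = base frame: x ahead of the robot, y to its left, z up, the work surface at z = 0. Lengths are in m, angles in degrees, forces in N, time in s.
With the tool pointing down it reaches from about 0.375 to 0.9 m from the base axis. Payload 3.1 kg.
Tool frame: the origin (TCP) lies between the finger pads; the fingertips stand 11 mm ahead of it and the grasp point (between the pads) lies 8 mm behind it; z points along the fingers, y is the line along which they close (so a half turn about z gives the same grasp; the last joint's range is limited). The gripper opens to 87 mm and grips with 3 to 60 N. Pads are 19 mm wide; open, the fingers measure 117 mm over their backs; the gripper's body (75 mm by 190 mm) begins 51 mm behind the grasp point.
Start: joints at [-84.368, 30.224, 82.088, -0, 67.689, -10.227], TCP at [0.171, -0.601, 0.234] pointing down, gripper open.
Joint ranges: [-176.69, 176.69], [-43.24, 126.21], [12.49, 139.97], [-82, 262], [0, 151.66], [-163.58, 163.58]. Speed limits (degrees/s): [159.86, 159.86, 180, 180, 180, 180].

## Interface

Orientations are given as a 3x3 rotation matrix whose columns are the frame's x, y, z axes.
In Python, from rig import bot, viewer, workorder, nets gives the robot as it stands. The module is installed in compiled form; this text tells all that it offers.
- The arm moves only by the tool move_arm, never from a script. Its argument "increments" is a list of rows, each a list of 7 numbers: the shift along the tool's x, y, z normalised to -1 to 1, where 1 is 0.3 m, then the turn, a rotation vector about the tool's x, y, z normalised to -1 to 1, where 1 is pi rad, then the opening, from 0 (shut) to 1 (fully open). In form: [[tx, ty, tz, wx, wy, wz, grip], ...]. A call has 1 to 10 rows; each row is the pose to reach, as a shift and turn from the pose commanded when the call began, along the tool's axes at that moment, turning the shorter way round; what a row does not reach only later rows make up. A row lasts 1/12 s, in which the tool goes at most 41.7 mm and 7.16 degrees, less where a joint would pass 70% of its speed; a pose out of reach is approached as far as the arm can. A call with a number of a shift or a turn outside -1 to 1 is refused whole. A call with a gripper value outside its range is refused whole. The fingers move at their own pace and stop on an object; the grip force is fixed at half the most. Time passes only in rows, so rows that repeat a pose let the fingers close. It gives the time, the measured TCP pose, the force, the opening and the grip force at its end, in the units of the state.
- bot.read_state(): the state, without advancing time (a new reading comes with each control period).
- viewer.capture(name): name is "scene" or "top" or "wrist"; returns a dict with "image" (420x560x3 uint8, blue, green, red), "K" (3x3 intrinsics, pixels), "eye" and "orientation" of the camera in the world. Camera axes: x right, y up, looking along -z (the intrinsics and any distortion apply to the point x, -y, -z); pixel columns grow to the right and rows downward; lengths in m; the calibration is good to about 2 mm. A picture is of the moment at which its call begins. There is no depth.
- workorder.hand_in(): hands the job in; it is judged then, once.
Trained networks look in the newest picture that a camera, given by its name, has taken for a name from the list of things; names that differ only in an ending like _2 or _b are one class to them, and where a whole thing is asked for, a point or a joint stands for the part that bears it (a point fixed in the world has none). Each returns a list of dicts, best first, with "conf" (0 to 1); they miss things now and then, are a little off and sometimes report something else, mostly with a low value. They report only what shows in the picture. A call takes as long as a camera call. They do not tell look-alikes from the thing itself.
- nets.find_in(camera, thing): "location" ([column, row] in pixels, amid what is visible of it).
The state is a dict: "time_s": time; "joint_positions": joint angles; "qvel": joint speeds; "tau": joint torques, N m; "position": TCP position; "tcp_rot": TCP orientation; "force": force on the tool from outside, world axes, zero at the start; "moment": the same for the moment, N m; "opening": opening from 0.0 (shut) to 1.0 (fully open); "grasp_force": force on a finger pad.
Only numpy, scipy, OpenCV 4.12 (cv2) and the standard library are available. Lean on these libraries where they do the work, as an engineer would, in place of code of your own. Each camera call takes 0.05 s, during which the arm holds its last target. There are 200 camera calls.

## Task

All four wire spools are on the wrong pay-off stands. Change them round so that every spool sits flat on the stand made for it, with the spindle through its bore: its turntable is just wider than the spool's flanges and its spindle stands just clear of the spool's top. The rubber mat is free for a spool to wait on; keep the spools upright and lower each one down, don't drop it.

Things in the scene. Friction and masses are not known exactly. Their poses are not given: they have to be found in the camera images.
- spool_wide_tall: Wide, tall spool: black plastic spool full of brass wire, the end tucked in (one rigid piece), standing on its flange. Flanges 64 mm across, 48 mm tall, straight bore 20 mm wide right through. Origin: centre of its underside; z up along the bore. Take it by the rims of its flanges, from above at any yaw. Weighs 0.26 to 0.54 kg.
- spool_wide_short: Wide, short spool: black plastic spool full of brass wire, the end tucked in (one rigid piece), standing on its flange. Flanges 64 mm across, 28 mm tall, straight bore 20 mm wide right through. Origin: centre of its underside; z up along the bore. Take it by the rims of its flanges, from above at any yaw. Weighs 0.15 to 0.31 kg.
- spool_slim_tall: Slim, tall spool: black plastic spool full of brass wire, the end tucked in (one rigid piece), standing on its flange. Flanges 40 mm across, 48 mm tall, straight bore 20 mm wide right through. Origin: centre of its underside; z up along the bore. Take it by the rims of its flanges, from above at any yaw. Weighs 0.11 to 0.23 kg.
- spool_slim_short: Slim, short spool: black plastic spool full of brass wire, the end tucked in (one rigid piece), standing on its flange. Flanges 40 mm across, 28 mm tall, straight bore 20 mm wide right through. Origin: centre of its underside; z up along the bore. Take it by the rims of its flanges, from above at any yaw. Weighs 0.07 to 0.14 kg.
- stand_wide_tall: Pay-off stand for the wide, tall spool, fixed. Grey round foot 106 mm across, 8 mm thick; on its arm, 74 mm from the spindle towards the stand's -x, two guide rods joined on top, 70 mm high. Free-turning turntable 68 mm across, top at 16 mm; spindle 8 mm thick, 54 mm above the turntable, last 10 mm pointed. Origin: spindle axis at bench height, z up. A spool sits right with its underside on the turntable.
- stand_wide_short: Pay-off stand for the wide, short spool, fixed. Grey square foot 98 mm wide, 8 mm thick; on its arm, 74 mm from the spindle towards the stand's -x, two guide rods joined on top, 49 mm high. Free-turning turntable 68 mm across, top at 16 mm; spindle 8 mm thick, 33 mm above the turntable, last 10 mm pointed. Origin: spindle axis at bench height, z up. A spool sits right with its underside on the turntable.
- stand_slim_tall: Pay-off stand for the slim, tall spool, fixed. Grey round foot 78 mm across, 8 mm thick; on its arm, 74 mm from the spindle towards the stand's -x, one guide rod with a black ball, 70 mm high. Free-turning turntable 44 mm across, top at 16 mm; spindle 8 mm thick, 54 mm above the turntable, last 10 mm pointed. Origin: spindle axis at bench height, z up. A spool sits right with its underside on the turntable.
- stand_slim_short: Pay-off stand for the slim, short spool, fixed. Grey square foot 72 mm wide, 8 mm thick; on its arm, 74 mm from the spindle towards the stand's -x, one guide rod with a black ball, 49 mm high. Free-turning turntable 44 mm across, top at 16 mm; spindle 8 mm thick, 33 mm above the turntable, last 10 mm pointed. Origin: spindle axis at bench height, z up. A spool sits right with its underside on the turntable.
- mat: Bare black rubber bench mat, 120 mm square, 6 mm thick, fixed; nothing stands on it. Origin: centre of its underside, at bench height; z up. A free spot where a spool can wait.
Things that resemble listed ones, but are neither listed nor needed, are in the scene too. What is shaped like the spool_wide_short but orange is not meant.

How it is judged:
By the outcome, as a careful person would: the job done as asked, in the order asked, and still so for the second after the job is handed in, with the robot touching nothing.
It also fails if it takes over 120 s, if anything falls off the work surface, if the arm or the gripper's body presses on something with over 40 N, if the wrist force passes 120 N, or if a joint passes its speed limit or range.

## Working session

There is one attempt and no reset: what is moved stays moved. The work goes in short steps, Python scripts to look and compute and a tool call to move; the robot and the scene stay as the last step left them, time stands still between calls to the robot, and variables do not carry over. Pictures are saved under pics/ and viewed, at most 14 in all, crops included, and the job is handed in when it is done.

Besides the shell and the picture viewer there is one more tool, called by a JSON object that holds its "op" and its "data", one argument or row to a line. move_arm: Moves the arm, as the interface text tells. Its arguments: {"type":"object","properties":{"increments":{"type":"array"}},"required":["increments"]}

```bash
mkdir -p pics
cat > h.py <<'E'
import numpy as np, cv2, json
from rig import bot, viewer, workorder, nets
def cap(n,save=None):
    c=viewer.capture(n)
    if save: cv2.imwrite('pics/'+save,c['image'])
    return c
def px2w(c,uv,z):
    uv=np.atleast_2d(np.array(uv,float)); K=np.array(c['K'])
    d=np.c_[(uv[:,0]-K[0,2])/K[0,0],-(uv[:,1]-K[1,2])/K[1,1],-np.ones(len(uv))]
    d=d@np.array(c['orientation']).T; e=np.array(c['eye'])
    return e+d*((z-e[2])/d[:,2])[:,None]
def w2px(c,p):
    p=(np.atleast_2d(p)-np.array(c['eye']))@np.array(c['orientation']); K=np.array(c['K'])
    return np.c_[K[0,0]*p[:,0]/-p[:,2]+K[0,2],K[1,1]*-p[:,1]/-p[:,2]+K[1,2]]
E
python3 - <<'E'
from h import *
np.set_printoptions(precision=4,suppress=True)
for n in ['top','scene']:
    c=cap(n,n+'0.png'); print(n,c['K'],c['eye'],c['orientation'],[k for k in c])
    for t in ['spool_wide_tall','spool_wide_short','spool_slim_tall','spool_slim_short','stand_wide_tall','stand_wide_short','stand_slim_tall','stand_slim_short','mat']:
        print(t,[(np.round(d['location']).tolist(),round(d['conf'],2),px2w(c,d['location'],.03)[0,:2].round(3).tolist()) for d in nets.find_in(n,t)])
print(bot.read_state())
E
```

```text
top [[514.7738   0.     279.5424]
 [  0.     514.7738 216.2348]
 [  0.       0.       1.    ]] [ 0.2792 -0.0405  1.5703] [[-0.0026  0.9817 -0.1903]
 [-1.     -0.0013  0.0068]
 [ 0.0064  0.1903  0.9817]] ['image', 'K', 'eye', 'orientation']
spool_wide_tall [([310.0, 216.0], 0.95, [0.58, -0.145])]
spool_wide_short [([393.0, 167.0], 0.92, [0.732, -0.404]), ([365.0, 266.0], 0.85, [0.424, -0.306]), ([346.0, 218.0], 0.85, [0.573, -0.253])]
spool_slim_tall [([206.0, 194.0], 0.45, [0.648, 0.176])]
spool_slim_short [([271.0, 255.0], 0.71, [0.459, -0.024]), ([167.0, 263.0], 0.59, [0.435, 0.285]), ([310.0, 212.0], 0.28, [0.59, -0.144])]
stand_wide_tall [([359.0, 275.0], 0.93, [0.399, -0.287])]
stand_wide_short [([304.0, 226.0], 0.82, [0.548, -0.125]), ([268.0, 252.0], 0.38, [0.468, -0.016])]
stand_slim_tall [([267.0, 259.0], 0.78, [0.447, -0.014])]
stand_slim_short [([214.0, 202.0], 0.72, [0.623, 0.149])]
mat [([170.0, 262.0], 0.77, [0.44, 0.278])]
scene [[461.9708   0.     289.1258]
 [  0.     461.9708 205.2043]
 [  0.       0.       1.    ]] [-0.1026  0.7602  0.8199] [[-0.7592  0.3919 -0.5196
[... 465 characters left out ...]
.0, 245.0], 0.8, [0.421, 0.009])]
stand_slim_short []
mat [([318.0, 243.0], 0.69, [0.429, 0.007]), ([240.0, 314.0], 0.56, [0.413, 0.308])]
{'time_s': 1.0, 'joint_positions': array([-84.3693,  30.2205,  82.0871,  -0.0018,  67.6889, -10.2274]), 'qvel': array([-0.1078,  0.0287,  0.0382,  0.0347,  0.0827,  0.0097]), 'tau': array([  0.0012, -44.0015, -17.6989,   0.0633,   0.0504,  -0.    ]), 'position': array([ 0.1708, -0.6012,  0.2336]), 'tcp_rot': array([[ 0.9619,  0.2733, -0.    ],
       [ 0.2733, -0.9619, -0.0001],
       [-0.    ,  0.0001, -1.    ]]), 'force': array([ 0.5953, -0.1999, -0.5608]), 'moment': array([ 0.0048,  0.0043, -0.0055]), 'grasp_force': 0.0, 'opening': 1.0062809983506382}
```

Run:
```python
import cv2
a=cv2.imread('pics/top0.png')[130:320,130:430]; cv2.imwrite('pics/t.png',cv2.resize(a,(800,507),interpolation=3))
a=cv2.imread('pics/scene0.png')[120:345,160:420]; cv2.imwrite('pics/s.png',cv2.resize(a,(693,600),interpolation=3))
```

```text
(no output)
```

View pics/t.png

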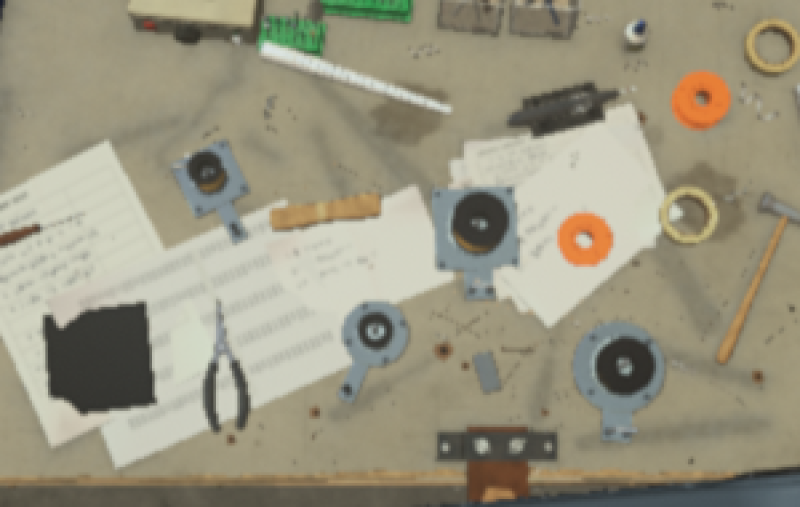

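View pics/s.png

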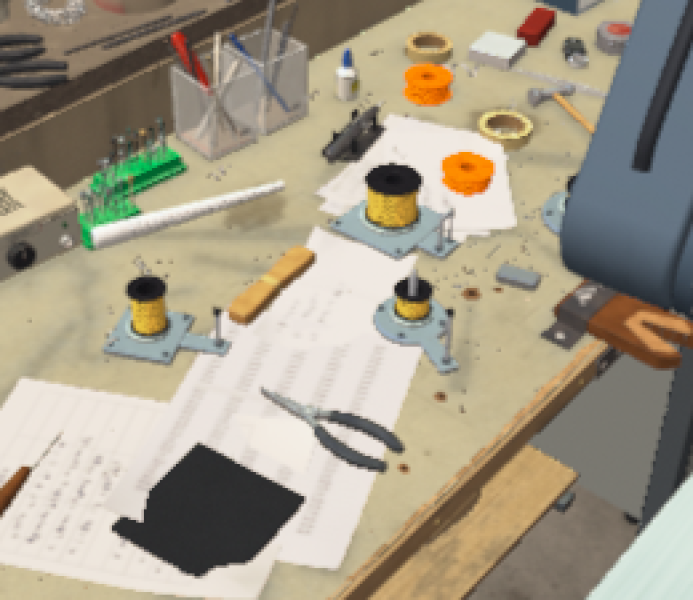

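{"op": "move_arm", "data": {
  "increments": [
    [0.86, -0.587, 0, 0, 0, 0.088, 1],
    [0.86, -0.587, 0, 0, 0, 0.088, 1],
    [0.86, -0.587, 0, 0, 0, 0.088, 1],
    [0.86, -0.587, 0, 0, 0, 0.088, 1],
    [0.86, -0.587, 0, 0, 0, 0.088, 1],
    [0.86, -0.587, 0, 0, 0, 0.088, 1],
    [0.86, -0.587, 0, 0, 0, 0.088, 1],
    [0.86, -0.587, 0, 0, 0, 0.088, 1],
    [0.86, -0.587, 0, 0, 0, 0.088, 1],
    [0.86, -0.587, 0, 0, 0, 0.088, 1]
  ]
}}

```text
time_s: 1.83
position: [0.3716, -0.3605, 0.2338]
tcp_rot: [[1.0, 0.003, -0.0], [0.003, -1.0, -0.001], [-0.0, 0.001, -1.0]]
force: [0.2, -1.1, 0.2]
opening: 1.001
grasp_force: 0.0
```

Run:
```python
from h import *
np.set_printoptions(precision=4,suppress=True)
s=bot.read_state(); print(s['time_s'],s['position'],s['tcp_rot'],s['joint_positions'])
c=cap('wrist','w1.png'); print(c['K'],c['eye'],c['orientation'])
for t in ['spool_wide_short','stand_wide_tall']:
  print(t,[(np.round(d['location']).tolist(),round(d['conf'],2),px2w(c,d['location'],.044)[0,:2].round(3).tolist()) for d in nets.find_in('wrist',t)])
```

```text
1.8333 [ 0.3716 -0.3605  0.2338] [[ 1.      0.0034 -0.    ]
 [ 0.0034 -1.     -0.0008]
 [-0.      0.0008 -1.    ]] [-56.4996  21.9591  97.3595  -0.0292  60.6438  33.3227]
[[328.3836   0.     277.9061]
 [  0.     328.3836 204.411 ]
 [  0.       0.       1.    ]] [ 0.4482 -0.3613  0.3841] [[ 0.0035  0.9601  0.2795]
 [-1.      0.0033  0.0011]
 [ 0.0001 -0.2795  0.9601]]
spool_wide_short [([213.0, 127.0], 0.66, [0.431, -0.296]), ([180.0, 5.0], 0.62, [0.539, -0.271])]
stand_wide_tall [([226.0, 131.0], 0.96, [0.427, -0.309])]
```

View pics/w1.png

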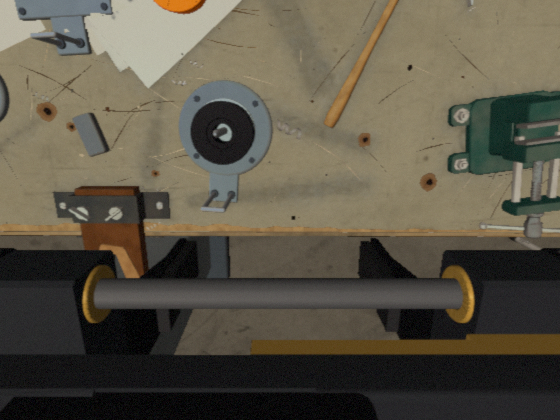

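```bash
cat >> h.py <<'E'
from scipy.optimize import least_squares
def blob(mask,uv):
    n,l,st,ce=cv2.connectedComponentsWithStats(mask.astype(np.uint8))
    ks=[k for k in range(1,n) if st[k,4]>30]
    def dist(k):
        p=np.argwhere(l==k)[:,::-1]; return np.min(np.hypot(*(p-uv).T))
    k=min(ks,key=dist); return (l==k).astype(np.uint8)
def outline(m):
    c=max(cv2.findContours(m,cv2.RETR_EXTERNAL,cv2.CHAIN_APPROX_NONE)[0],key=cv2.contourArea)
    return c[:,0,:].astype(float)
def circ(p,r):
    "robust fixed-radius circle fit"
    f=lambda q:np.hypot(p[:,0]-q[0],p[:,1]-q[1])-r
    s=least_squares(f,p.mean(0),loss='soft_l1',f_scale=.001); return s.x,np.median(np.abs(f(s.x)))
def masks(img):
    h,s,v=[x.astype(int) for x in cv2.split(cv2.cvtColor(img,cv2.COLOR_BGR2HSV))]
    dark=v<60; blue=(h>98)&(h<118)&(s>35)&(v>70)
    return dark,blue
def measure(c,xy,ztop,rsp,rfoot):
    "spool top-flange centre, foot centre (round) near xy"
    d,b=masks(c['image']); out={}
    uv=w2px(c,[*xy,ztop])[0]
    m=blob(cv2.morphologyEx(d.astype(np.uint8),cv2.MORPH_OPEN,np.ones((3,3))),uv)
    P=px2w(c,outline(m),ztop)[:,:2]; P=P[np.hypot(*(P-xy).T)<rsp+.025]; out['spool']=circ(P,rsp)
    hull=cv2.convexHull(outline(m).astype(int)); 
    m2=blob(b,uv); Q=px2w(c,outline(m2),.008)[:,:2]
    Q=Q[np.hypot(*(Q-xy).T)<rfoot+.02]
    if rfoot in (.053,.039): out['foot']=circ(Q,rfoot)
    else: out['foot_pts']=Q
    return out
E
python3 - <<'E'
from h import *
np.set_printoptions(precision=4,suppress=True)
c=cap('wrist'); I=c['image']
H=cv2.cvtColor(I,cv2.COLOR_BGR2HSV)
for p in [(190,120),(222,190),(212,145),(240,115),(222,131),(218,131),(226,134),(150,150)]: print(p,H[p[1],p[0]])
print(measure(c,np.array([.43,-.305]),.044,.032,.053))
cv2.imwrite('pics/c1.png',cv2.resize(I[70:220,150:300],(600,600),interpolation=2))
E
```

```text
(190, 120) [90 11 47]
(222, 190) [ 93  24 125]
(212, 145) [15 21 24]
(240, 115) [75 18 29]
(222, 131) [171  34  52]
(218, 131) [30 21 48]
(226, 134) [ 75  19 158]
(150, 150) [ 23  58 123]
{'spool': (array([ 0.4243, -0.305 ]), np.float64(0.000607629104439799)), 'foot': (array([ 0.4232, -0.3044]), np.float64(0.00032204297765603407))}
```

View pics/c1.png

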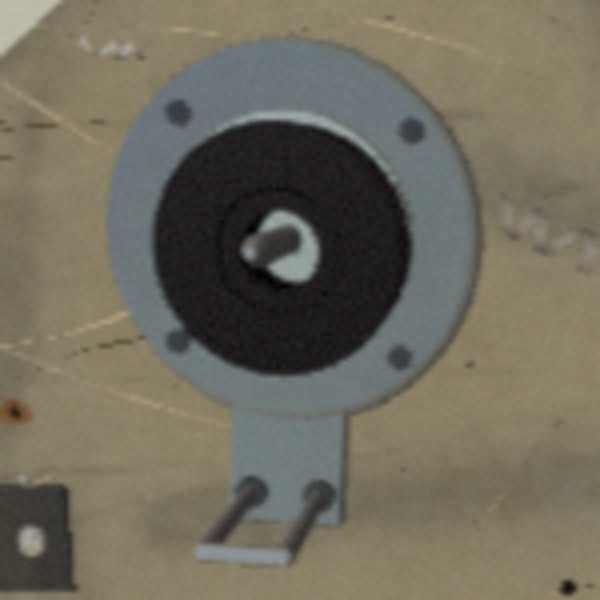

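{"op": "move_arm", "data": {
  "increments": [
    [0.333, -0.933, 0, 0, 0, 0, 1],
    [0.333, -0.933, 0, 0, 0, 0, 1],
    [0.333, -0.933, 0, 0, 0, 0, 1],
    [0.333, -0.933, 0, 0, 0, 0, 1],
    [0.333, -0.933, 0, 0, 0, 0, 1],
    [0.333, -0.933, 0, 0, 0, 0, 1],
    [0.333, -0.933, 0, 0, 0, 0, 1],
    [0.333, -0.933, 0, 0, 0, 0, 1],
    [0.333, -0.933, 0, 0, 0, 0, 1],
    [0.333, -0.933, 0, 0, 0, 0, 1]
  ]
}}

```text
time_s: 2.87
position: [0.4708, -0.0824, 0.2335]
tcp_rot: [[1.0, 0.0, -0.0], [0.0, -1.0, -0.001], [-0.0, 0.001, -1.0]]
force: [-1.1, -0.1, 0.4]
opening: 0.999
grasp_force: 0.0
```

```bash
cat >> h.py <<'E'
def square(c,Q,w,x0):
    "fit square of half-width w to foot points, ignoring the arm"
    def f(q):
        R=np.array([[np.cos(q[2]),np.sin(q[2])],[-np.sin(q[2]),np.cos(q[2])]])
        p=np.abs((Q-q[:2])@R.T); return p.max(1)-w
    s=min((least_squares(f,[*x0,a],loss='soft_l1',f_scale=.001) for a in np.radians([-30,-15,0,15,30])),key=lambda s:s.cost)
    return s.x[:2],np.degrees(s.x[2]),np.median(np.abs(f(s.x)))
E
python3 - <<'E'
from h import *
np.set_printoptions(precision=4,suppress=True)
c=cap('wrist','w2.png')
m=measure(c,np.array([.575,-.14]),.064,.032,.049*1.41); print(m['spool'],square(c,m['foot_pts'],.049,[.56,-.14]))
print(measure(c,np.array([.46,-.023]),.044,.020,.039))
E
```

```text
(array([ 0.5852, -0.1414]), np.float64(0.0007060895693458587)) (array([ 0.56, -0.14]), np.float64(-29.999999999999996), np.float64(nan))
{'spool': (array([ 0.4658, -0.0249]), np.float64(0.0009340534684046421)), 'foot': (array([ 0.4628, -0.0259]), np.float64(0.00026382107309820893))}
  return _methods._mean(a, axis=axis, dtype=dtype,
  ret = ret.dtype.type(ret / rcount)
```

{"op": "move_arm", "data": {
  "increments": [
    [0.13, -0.93, 0, 0, 0, 0, 1],
    [0.13, -0.93, 0, 0, 0, 0, 1],
    [0.13, -0.93, 0, 0, 0, 0, 1],
    [0.13, -0.93, 0, 0, 0, 0, 1],
    [0.13, -0.93, 0, 0, 0, 0, 1],
    [0.13, -0.93, 0, 0, 0, 0, 1],
    [0.13, -0.93, 0, 0, 0, 0, 1],
    [0.13, -0.93, 0, 0, 0, 0, 1],
    [0.13, -0.93, 0, 0, 0, 0, 1],
    [0.13, -0.93, 0, 0, 0, 0, 1]
  ]
}}

```text
time_s: 3.75
position: [0.5099, 0.1955, 0.2332]
tcp_rot: [[1.0, -0.002, -0.001], [-0.002, -1.0, -0.001], [-0.001, 0.001, -1.0]]
force: [-0.7, -0.1, -1.0]
opening: 1.0
grasp_force: 0.0
```

Run:
```python
from h import *
np.set_printoptions(precision=4,suppress=True)
c=cap('wrist','w3.png')
try:
  m=measure(c,np.array([.645,.165]),.064,.020,.036*1.41); print(m['spool'],square(c,m['foot_pts'],.036,[.63,.155]))
except Exception as e: print(e)
try:
  m=blob(masks(c['image'])[0],w2px(c,[.44,.28,.006])[0]); print(cv2.minAreaRect(px2w(c,outline(m),.006)[:,:2].astype(np.float32)))
except Exception as e: print(e)
s=bot.read_state(); print(s['position'],s['joint_positions'])
a=cv2.imread('pics/w2.png')[0:300]; b=cv2.imread('pics/w3.png')[0:300]
cv2.imwrite('pics/ab.png',np.vstack([a,b]))
```

```text
(array([0.6438, 0.1688]), np.float64(0.0008998466122155865)) (array([0.622 , 0.2125]), np.float64(-65.72126941231282), np.float64(0.001335700701766255))
((0.3240707516670227, 0.1921806037425995), (0.8272298574447632, 0.357015460729599), 89.87320709228516)
[0.5098 0.1953 0.2333] [ 9.2501 24.1819 93.4666 -0.0422 62.4056 99.4254]
```

View pics/ab.png

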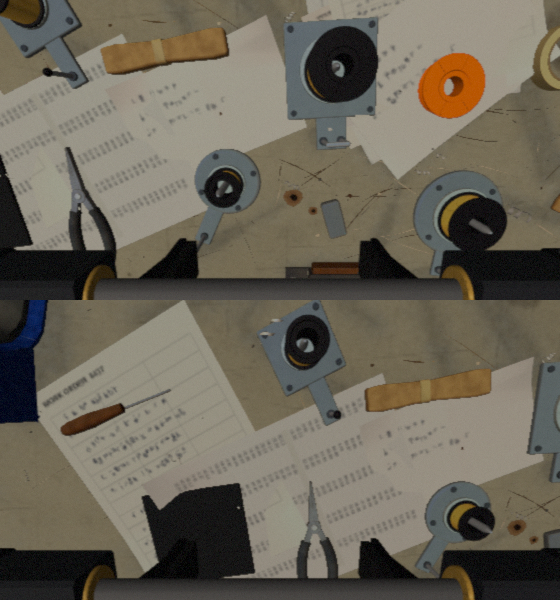

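Run:
```python
from h import *
np.set_printoptions(precision=4,suppress=True)
import pickle
c=cap('wrist') 
# rebuild w2 calibration: same orientation, eye shifted by TCP shift
c2=dict(c); c2['image']=cv2.imread('pics/w2.png'); c2['eye']=np.array(c['eye'])+[.4708-.5098,-.0824-.1953,.0002]
def foot(c,xy,w):
    h,s,v=[x.astype(int) for x in cv2.split(cv2.cvtColor(c['image'],cv2.COLOR_BGR2HSV))]
    m=((h>88)&(h<125)&(s>22)&(v>60)).astype(np.uint8)
    uv=w2px(c,[*xy,.008])[0]
    yy,xx=np.mgrid[:420,:560]; W=px2w(c,np.c_[xx.ravel(),yy.ravel()],.008)[:,:2]
    m[(np.hypot(*(W-xy).T)>w*1.41+.03).reshape(420,560)]=0
    Q=px2w(c,np.vstack([x[:,0,:] for x in cv2.findContours(cv2.morphologyEx(m,cv2.MORPH_OPEN,np.ones((3,3))),cv2.RETR_EXTERNAL,cv2.CHAIN_APPROX_NONE)[0]]),.008)[:,:2]
    return square(c,Q,w,xy), len(Q), m.sum()
print(foot(c2,[.575,-.137],.049)); print(foot(c,[.64,.165],.036))
for xy,zt,r in (([.585,-.141],.064,.032),([.465,-.025],.044,.020)): 
    m=blob(masks(c2['image'])[0],w2px(c2,[*xy,zt])[0]); 
print(px2w(c2,[[286,19],[371,17],[377,118],[287,117]],.008)[:,:2])
print(px2w(c,[[240,185],[253,272],[145,197]],.006)[:,:2], px2w(c,[199,232],.006))
# spindle tips
print('feet check slim_short corners',px2w(c,[[262,45],[318,3],[346,60],[287,94]],.008)[:,:2])
```

```text
((array([ 0.5825, -0.1541]), np.float64(3.9170483051781972), np.float64(0.00595118369146945)), 525, np.uint64(3324))
((array([0.6493, 0.1713]), np.float64(-22.39880055014524), np.float64(0.006119566556557383)), 585, np.uint64(2809))
[[ 0.6354 -0.0922]
 [ 0.637  -0.1791]
 [ 0.5372 -0.1934]
 [ 0.5385 -0.0937]]
[[0.5002 0.2388]
 [0.3866 0.2263]
 [0.4859 0.3524]] [[0.4412 0.2912 0.006 ]]
feet check slim_short corners [[0.6502 0.2104]
 [0.6887 0.1532]
 [0.6355 0.122 ]
 [0.6016 0.1841]]
```

{"op": "move_arm", "data": {
  "increments": [
    [0.447, 0.09, 0, 0, 0, 0, 1],
    [0.447, 0.09, 0, 0, 0, 0, 1],
    [0.447, 0.09, 0, 0, 0, 0, 1],
    [0.447, 0.09, 0, 0, 0, 0, 1],
    [0.447, 0.09, 0.1, 0, 0, 0, 1],
    [0.447, 0.09, 0.2, 0, 0, 0, 1],
    [0.447, 0.09, 0.3, 0, 0, 0, 1],
    [0.447, 0.09, 0.4, 0, 0, 0, 1],
    [0.447, 0.09, 0.4, 0, 0, 0, 1],
    [0.447, 0.09, 0.4, 0, 0, 0, 1]
  ]
}}

```text
time_s: 4.68
position: [0.6425, 0.1687, 0.112]
tcp_rot: [[1.0, -0.002, -0.005], [-0.002, -1.0, -0.001], [-0.005, 0.001, -1.0]]
force: [0.4, 0.9, 0.0]
opening: 1.0
grasp_force: 0.0
```

Run:
```python
from h import *
c=cap('wrist','w4.png'); cv2.imwrite('pics/w4c.png',c['image'][100:420])
s=bot.read_state(); print(s['position'],w2px(c,[.644,.1685,.064]))
```

```text
[0.64428489 0.16927144 0.11411486] [[276.57085177 229.96238748]]
```

View pics/w4c.png

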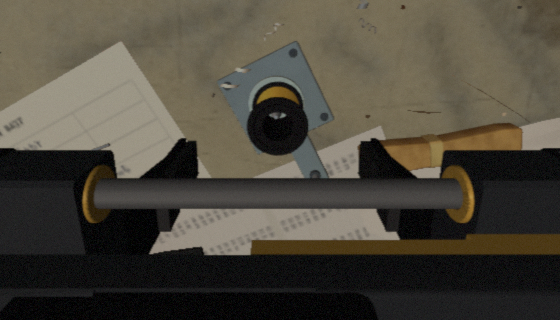

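{"op": "move_arm", "data": {
  "increments": [
    [0.003, 0, 0.1, 0, 0, 0, 1],
    [0.003, 0, 0.16, 0, 0, 0, 1],
    [0.003, 0, 0.21, 0, 0, 0, 1],
    [0.003, 0, 0.21, 0, 0, 0, 1],
    [0.003, 0, 0.21, 0, 0, 0, 0],
    [0.003, 0, 0.21, 0, 0, 0, 0],
    [0.003, 0, 0.21, 0, 0, 0, 0],
    [0.003, 0, 0.21, 0, 0, 0, 0],
    [0.003, 0, 0.21, 0, 0, 0, 0],
    [0.003, 0, 0.21, 0, 0, 0, 0]
  ]
}}

```text
time_s: 5.57
position: [0.645, 0.1708, 0.0513]
tcp_rot: [[1.0, 0.0, 0.001], [0.0, -1.0, 0.0], [0.001, -0.0, -1.0]]
force: [-1.0, -0.8, 0.1]
opening: 0.631
grasp_force: 0.0
```

{"op": "move_arm", "data": {
  "increments": [
    [0, 0, 0, 0, 0, 0, 0],
    [0, 0, 0, 0, 0, 0, 0],
    [0, 0, 0, 0, 0, 0, 0],
    [0, 0, 0, 0, 0, 0, 0],
    [0, 0, 0, 0, 0, 0, 0],
    [0, 0, 0, 0, 0, 0, 0]
  ]
}}

```text
time_s: 6.07
position: [0.6447, 0.1705, 0.0507]
tcp_rot: [[1.0, 0.0, 0.0], [0.0, -1.0, -0.0], [0.0, 0.0, -1.0]]
force: [0.0, -0.9, 3.0]
opening: 0.457
grasp_force: 30.0
```

{"op": "move_arm", "data": {
  "increments": [
    [0, 0, -0.04, 0, 0, 0, 0],
    [0, 0, -0.1, 0, 0, 0, 0],
    [0, 0, -0.2, 0, 0, 0, 0],
    [0, 0, -0.3, 0, 0, 0, 0],
    [0, 0, -0.4, 0, 0, 0, 0],
    [0, 0, -0.4, 0, 0, 0, 0],
    [0, 0, -0.4, 0, 0, 0, 0]
  ]
}}

```text
time_s: 6.65
position: [0.6459, 0.1712, 0.1735]
tcp_rot: [[1.0, 0.0, 0.005], [0.0, -1.0, 0.001], [0.005, -0.001, -1.0]]
force: [-0.2, -0.8, -1.7]
opening: 0.456
grasp_force: 30.0
```

Run:
```python
from h import *
c=cap('wrist','w5.png'); d=cap('scene','s5.png')['image']
cv2.imwrite('pics/w5c.png',np.hstack([c['image'][100:420,130:430],cv2.resize(d[100:340,150:360],(300,342))[:320]]))
s=bot.read_state(); print(s['position'],s['opening'],s['grasp_force'],s['force'])
```

```text
[0.6434809  0.17081781 0.1698593 ] 0.4542418882414502 29.999786491753184 [-0.77211532 -0.30825476 -1.48451913]
```

View pics/w5c.png

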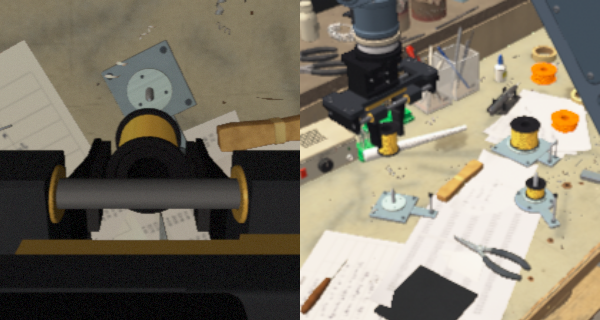

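Run:
```python
from h import *
np.set_printoptions(precision=4,suppress=True)
c=cap('wrist'); print(px2w(c,[281,200],.049),px2w(c,[279.5,187],.016)); print(w2px(c,[[.644,.1685,.016],[.644,.1685,.049]]))
cv2.imwrite('pics/e5.png',cv2.resize(c['image'][130:270,200:360],(800,700))[:600])
```

```text
[[0.6448 0.1672 0.049 ]] [[0.6484 0.1683 0.016 ]]
[[279.3204 191.4745]
 [279.4496 200.8619]]
```

View pics/e5.png

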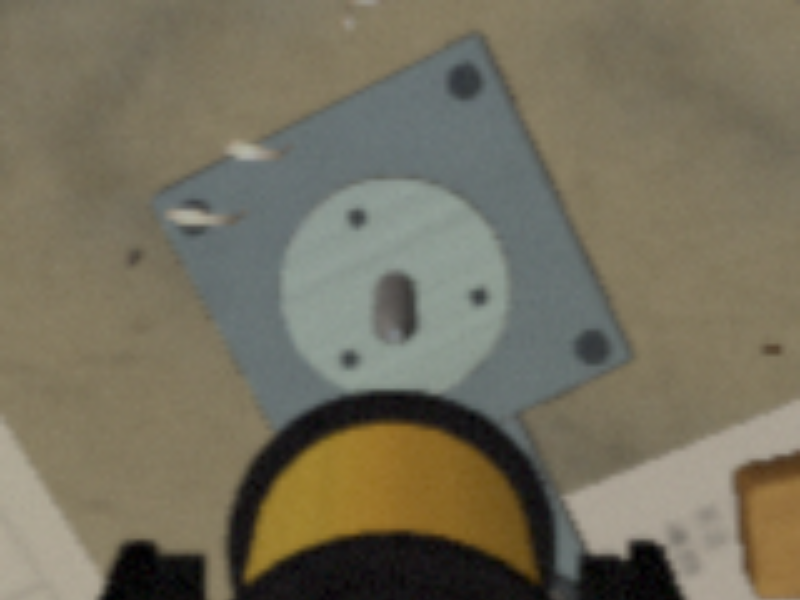

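{"op": "move_arm", "data": {
  "increments": [
    [-0.1, -0.05, 0, 0, 0, 0, 0],
    [-0.22, -0.12, 0, 0, 0, 0, 0],
    [-0.34, -0.19, 0, 0, 0, 0, 0],
    [-0.46, -0.26, 0, 0, 0, 0, 0],
    [-0.58, -0.32, 0, 0, 0, 0, 0],
    [-0.683, -0.38, 0, 0, 0, 0, 0],
    [-0.683, -0.38, 0.06, 0, 0, 0, 0],
    [-0.683, -0.38, 0.16, 0, 0, 0, 0],
    [-0.683, -0.38, 0.26, 0, 0, 0, 0],
    [-0.683, -0.38, 0.34, 0, 0, 0, 0]
  ]
}}

```text
time_s: 7.63
position: [0.4377, 0.2844, 0.0659]
tcp_rot: [[1.0, 0.001, -0.004], [0.001, -1.0, -0.001], [-0.004, 0.001, -1.0]]
force: [0.5, -1.0, -1.5]
opening: 0.456
grasp_force: 30.0
```

{"op": "move_arm", "data": {
  "increments": [
    [0, 0, 0.03, 0, 0, 0, 0],
    [0, 0, 0.05, 0, 0, 0, 0],
    [0, 0, 0.06, 0, 0, 0, 0],
    [0, 0, 0.07, 0, 0, 0, 0],
    [0, 0, 0.08, 0, 0, 0, 0],
    [0, 0, 0.085, 0, 0, 0, 0],
    [0, 0, 0.085, 0, 0, 0, 0]
  ]
}}

```text
time_s: 8.22
position: [0.4401, 0.2847, 0.0436]
tcp_rot: [[1.0, 0.0, 0.001], [0.0, -1.0, 0.0], [0.001, -0.0, -1.0]]
force: [0.0, 0.0, -2.1]
opening: 0.454
grasp_force: 30.0
```

{"op": "move_arm", "data": {
  "increments": [
    [0, 0, 0.004, 0, 0, 0, 0],
    [0, 0, 0.007, 0, 0, 0, 0],
    [0, 0, 0.009, 0, 0, 0, 0],
    [0, 0, 0.009, 0, 0, 0, 0]
  ]
}}

```text
time_s: 8.55
position: [0.4399, 0.2847, 0.0407]
tcp_rot: [[1.0, 0.0, 0.001], [0.0, -1.0, 0.0], [0.001, -0.0, -1.0]]
force: [0.3, -0.4, 0.2]
opening: 0.451
grasp_force: 30.0
```

{"op": "move_arm", "data": {
  "increments": [
    [0, 0, 0, 0, 0, 0, 0.6],
    [0, 0, 0, 0, 0, 0, 0.7],
    [0, 0, 0, 0, 0, 0, 0.8],
    [0, 0, 0, 0, 0, 0, 1],
    [0, 0, 0, 0, 0, 0, 1],
    [0, 0, -0.05, 0, 0, 0, 1],
    [0, 0, -0.12, 0, 0, 0, 1],
    [0, 0, -0.25, 0, 0, 0, 1],
    [0, 0, -0.36, 0, 0, 0, 1],
    [0, 0, -0.433, 0, 0, 0, 1]
  ]
}}

```text
time_s: 9.38
position: [0.4406, 0.285, 0.1731]
tcp_rot: [[1.0, 0.0, 0.003], [0.0, -1.0, 0.001], [0.003, -0.001, -1.0]]
force: [1.0, 1.8, -1.2]
opening: 0.992
grasp_force: 0.0
```

{"op": "move_arm", "data": {
  "increments": [
    [0.04, 0.9, 0, 0, 0, 0, 1],
    [0.04, 0.9, 0, 0, 0, 0, 1],
    [0.04, 0.9, 0, 0, 0, 0, 1],
    [0.04, 0.9, 0, 0, 0, 0, 1],
    [0.04, 0.9, 0, 0, 0, 0, 1],
    [0.04, 0.9, 0, 0, 0, 0, 1],
    [0.04, 0.9, 0, 0, 0, 0, 1],
    [0.04, 0.9, 0, 0, 0, 0, 1]
  ]
}}

```text
time_s: 10.05
position: [0.4527, 0.0107, 0.1704]
tcp_rot: [[1.0, -0.005, 0.002], [-0.005, -1.0, -0.001], [0.002, 0.001, -1.0]]
force: [-0.1, -0.3, 0.3]
opening: 1.003
grasp_force: 0.0
```

Run:
```python
from h import *
np.set_printoptions(precision=4,suppress=True)
c=cap('wrist','w6.png'); print(bot.read_state()['position'])
d=cap('top')['image']
cv2.imwrite('pics/e6.png',np.hstack([cv2.resize(c['image'][100:300,200:360],(480,600)),cv2.resize(d[220:300,140:180],(300,600))]))
```

```text
[0.4521 0.0128 0.1703]
```

View pics/e6.png

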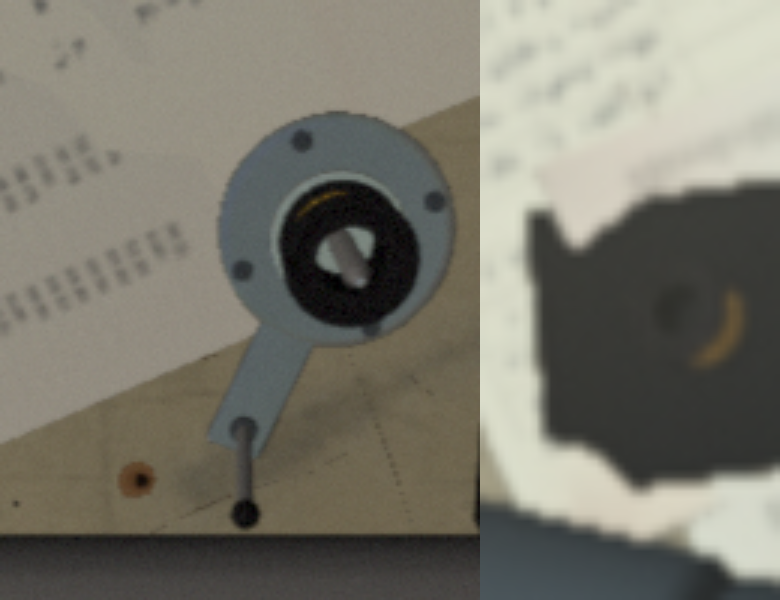

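Run:
```python
from h import *
np.set_printoptions(precision=4,suppress=True)
c=cap('wrist'); print(measure(c,np.array([.464,-.0255]),.044,.020,.039), px2w(c,[[316.7,186],[319.5,193]],.044))
print(px2w(c,[[319,193.5]],.070))
```

```text
{'spool': (array([ 0.466 , -0.0231]), np.float64(0.0008754576689988247)), 'foot': (array([ 0.4633, -0.0259]), np.float64(0.0005407785014985289))} [[ 0.4641 -0.0203  0.044 ]
 [ 0.4578 -0.0229  0.044 ]]
[[ 0.464  -0.0192  0.07  ]]
```

{"op": "move_arm", "data": {
  "increments": [
    [0.041, 0.118, 0, 0, 0, 0, 1],
    [0.041, 0.118, 0.1, 0, 0, 0, 1],
    [0.041, 0.118, 0.2, 0, 0, 0, 1],
    [0.041, 0.118, 0.3, 0, 0, 0, 1],
    [0.041, 0.118, 0.38, 0, 0, 0, 1],
    [0.041, 0.118, 0.43, 0, 0, 0, 1],
    [0.041, 0.118, 0.46, 0, 0, 0, 1],
    [0.041, 0.118, 0.468, 0, 0, 0, 1],
    [0.041, 0.118, 0.468, 0, 0, 0, 0.6],
    [0.041, 0.118, 0.468, 0, 0, 0, 0.4]
  ]
}}

```text
time_s: 11.03
position: [0.4646, -0.0202, 0.0305]
tcp_rot: [[1.0, 0.001, 0.001], [0.001, -1.0, -0.0], [0.001, 0.0, -1.0]]
force: [0.1, 0.1, -0.0]
opening: 0.918
grasp_force: 0.0
```

{"op": "move_arm", "data": {
  "increments": [
    [0, 0, 0, 0, 0, 0, 0],
    [0, 0, 0, 0, 0, 0, 0],
    [0, 0, 0, 0, 0, 0, 0],
    [0, 0, 0, 0, 0, 0, 0],
    [0, 0, 0, 0, 0, 0, 0],
    [0, 0, 0, 0, 0, 0, 0],
    [0, 0, 0, 0, 0, 0, 0],
    [0, 0, 0, 0, 0, 0, 0],
    [0, 0, 0, 0, 0, 0, 0]
  ]
}}

```text
time_s: 11.78
position: [0.4643, -0.021, 0.03]
tcp_rot: [[1.0, 0.0, 0.001], [0.0, -1.0, -0.0], [0.001, 0.0, -1.0]]
force: [0.4, -1.5, 3.0]
opening: 0.446
grasp_force: 30.0
```

{"op": "move_arm", "data": {
  "increments": [
    [0, 0, -0.03, 0, 0, 0, 0],
    [0, 0, -0.08, 0, 0, 0, 0],
    [0, 0, -0.15, 0, 0, 0, 0],
    [0, 0, -0.25, 0, 0, 0, 0],
    [0, 0, -0.35, 0, 0, 0, 0],
    [0, 0, -0.45, 0, 0, 0, 0],
    [0, 0, -0.47, 0, 0, 0, 0]
  ]
}}

```text
time_s: 12.37
position: [0.4661, -0.021, 0.1752]
tcp_rot: [[1.0, 0.001, 0.008], [0.001, -1.0, -0.002], [0.008, 0.002, -1.0]]
force: [1.0, -0.4, -0.7]
opening: 0.446
grasp_force: 30.0
```

{"op": "move_arm", "data": {
  "increments": [
    [0.06, -0.063, 0, 0, 0, 0, 0],
    [0.15, -0.156, 0, 0, 0, 0, 0],
    [0.24, -0.25, 0, 0, 0, 0, 0],
    [0.33, -0.344, 0, 0, 0, 0, 0],
    [0.42, -0.438, 0, 0, 0, 0, 0],
    [0.51, -0.532, 0, 0, 0, 0, 0],
    [0.57, -0.595, 0, 0, 0, 0, 0],
    [0.606, -0.632, 0, 0, 0, 0, 0],
    [0.606, -0.632, 0.05, 0, 0, 0, 0],
    [0.606, -0.632, 0.1, 0, 0, 0, 0]
  ]
}}

```text
time_s: 13.2
position: [0.6464, 0.1704, 0.1403]
tcp_rot: [[1.0, 0.002, 0.001], [0.002, -1.0, 0.0], [0.001, -0.0, -1.0]]
force: [0.1, 0.4, -2.2]
opening: 0.444
grasp_force: 30.0
```

{"op": "move_arm", "data": {
  "increments": [
    [0, 0, 0.04, 0, 0, 0, 0],
    [0, 0, 0.1, 0, 0, 0, 0],
    [0, 0, 0.14, 0, 0, 0, 0],
    [0, 0, 0.18, 0, 0, 0, 0],
    [0, 0, 0.2, 0, 0, 0, 0],
    [0, 0, 0.2, 0, 0, 0, 0]
  ]
}}

```text
time_s: 13.7
position: [0.6445, 0.1686, 0.0789]
tcp_rot: [[1.0, 0.0, -0.004], [0.0, -1.0, -0.0], [-0.004, 0.0, -1.0]]
force: [-0.5, -0.2, -0.8]
opening: 0.445
grasp_force: 30.0
```

Run:
```python
from h import *
c=cap('wrist','w7.png'); d=cap('scene','s7.png')['image']; s=bot.read_state(); print(s['position'],s['force'],s['opening'])
cv2.imwrite('pics/e7.png',np.hstack([cv2.resize(c['image'][150:310,200:360],(400,400),interpolation=2),cv2.resize(d[180:260,170:250],(400,400),interpolation=2)]))
```

```text
[0.64602832 0.16883872 0.08094532] [ 0.20858584 -0.79377536 -0.81858481] 0.44717624740248596
```

View pics/e7.png

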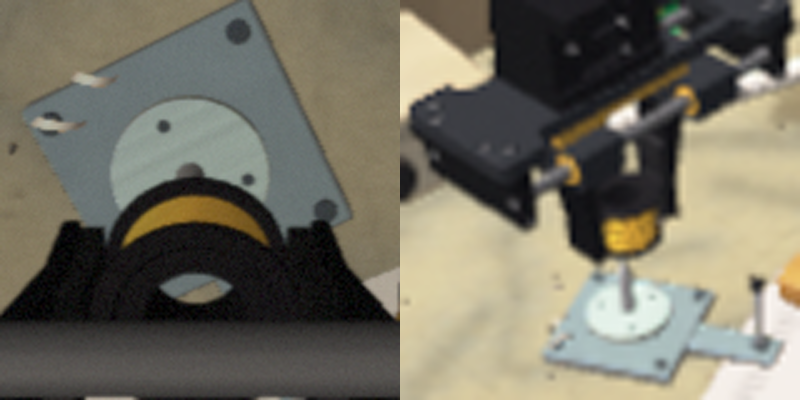

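{"op": "move_arm", "data": {
  "increments": [
    [0, 0, 0.03, 0, 0, 0, 0],
    [0, 0, 0.06, 0, 0, 0, 0],
    [0, 0, 0.08, 0, 0, 0, 0],
    [0, 0, 0.1, 0, 0, 0, 0],
    [0, 0, 0.1, 0, 0, 0, 0]
  ]
}}

```text
time_s: 14.22
position: [0.6446, 0.1688, 0.0491]
tcp_rot: [[1.0, 0.0, -0.003], [0.0, -1.0, -0.0], [-0.003, 0.0, -1.0]]
force: [-0.6, 0.2, -0.8]
opening: 0.445
grasp_force: 30.0
```

{"op": "move_arm", "data": {
  "increments": [
    [0, 0, 0.02, 0, 0, 0, 0],
    [0, 0, 0.04, 0, 0, 0, 0],
    [0, 0, 0.055, 0, 0, 0, 0],
    [0, 0, 0.06, 0, 0, 0, 0],
    [0, 0, 0.06, 0, 0, 0, 0]
  ]
}}

```text
time_s: 14.63
position: [0.6453, 0.1689, 0.0321]
tcp_rot: [[1.0, 0.0, -0.001], [0.0, -1.0, -0.0], [-0.001, 0.0, -1.0]]
force: [-0.2, 0.6, -0.3]
opening: 0.443
grasp_force: 30.0
```

{"op": "move_arm", "data": {
  "increments": [
    [0, 0, 0.003, 0, 0, 0, 0],
    [0, 0, 0.006, 0, 0, 0, 0],
    [0, 0, 0.008, 0, 0, 0, 0],
    [0, 0, 0.008, 0, 0, 0, 0]
  ]
}}

```text
time_s: 14.97
position: [0.6459, 0.1689, 0.0306]
tcp_rot: [[1.0, 0.0, 0.0], [0.0, -1.0, 0.0], [0.0, -0.0, -1.0]]
force: [0.3, -0.5, -1.1]
opening: 0.447
grasp_force: 30.0
```

{"op": "move_arm", "data": {
  "increments": [
    [0, 0, 0.002, 0, 0, 0, 0],
    [0, 0, 0.003, 0, 0, 0, 0],
    [0, 0, 0.003, 0, 0, 0, 0]
  ]
}}

```text
time_s: 15.22
position: [0.646, 0.1689, 0.0301]
tcp_rot: [[1.0, 0.0, 0.001], [0.0, -1.0, 0.0], [0.001, -0.0, -1.0]]
force: [-0.8, 0.8, 2.8]
opening: 0.446
grasp_force: 30.0
```

{"op": "move_arm", "data": {
  "increments": [
    [0, 0, 0, 0, 0, 0, 0.6],
    [0, 0, 0, 0, 0, 0, 0.7],
    [0, 0, 0, 0, 0, 0, 0.8],
    [0, 0, 0, 0, 0, 0, 1],
    [0, 0, 0, 0, 0, 0, 1],
    [0, 0, -0.05, 0, 0, 0, 1],
    [0, 0, -0.12, 0, 0, 0, 1],
    [0, 0, -0.25, 0, 0, 0, 1],
    [0, 0, -0.36, 0, 0, 0, 1],
    [0, 0, -0.47, 0, 0, 0, 1]
  ]
}}

```text
time_s: 16.05
position: [0.6456, 0.1689, 0.1719]
tcp_rot: [[1.0, 0.0, -0.0], [0.0, -1.0, -0.0], [-0.0, 0.0, -1.0]]
force: [0.7, -0.2, -0.4]
opening: 0.991
grasp_force: 0.0
```

{"op": "move_arm", "data": {
  "increments": [
    [-0.687, -0.387, 0, 0, 0, 0, 1],
    [-0.687, -0.387, 0, 0, 0, 0, 1],
    [-0.687, -0.387, 0, 0, 0, 0, 1],
    [-0.687, -0.387, 0, 0, 0, 0, 1],
    [-0.687, -0.387, 0, 0, 0, 0, 1],
    [-0.687, -0.387, 0, 0, 0, 0, 1],
    [-0.687, -0.387, 0, 0, 0, 0, 1],
    [-0.687, -0.387, 0, 0, 0, 0, 1]
  ]
}}

```text
time_s: 16.72
position: [0.4383, 0.2857, 0.1708]
tcp_rot: [[1.0, 0.003, 0.0], [0.003, -1.0, -0.0], [0.0, 0.0, -1.0]]
force: [1.0, -0.6, 0.4]
opening: 0.998
grasp_force: 0.0
```

Run:
```python
from h import *
np.set_printoptions(precision=4,suppress=True)
c=cap('wrist','w8.png'); d=cap('scene','s8.png'); print(bot.read_state()['position'])
e=cv2.imread('pics/w8.png')
b=w2px(c,[[.44,.285,.054],[.646,.1685,.044]]); print(b)
a=w2px(d,[.646,.1685,.03])[0].astype(int)
cv2.imwrite('pics/e8.png',np.hstack([cv2.resize(c['image'][0:320],(400,229)),cv2.resize(d['image'][a[1]-46:a[1]+46,a[0]-80:a[0]+80],(400,229),interpolation=2)]))
```

```text
[0.441  0.2851 0.1709]
[[277.5492 201.1034]
 [445.1968 -86.0872]]
```

View pics/e8.png

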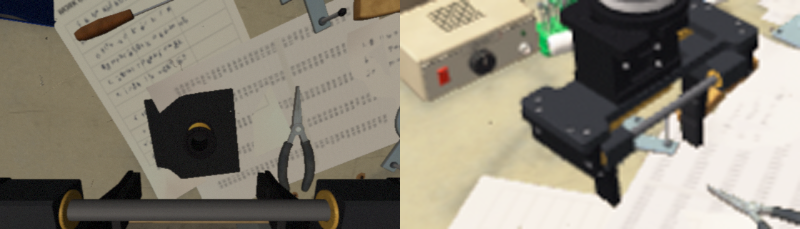

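{"op": "move_arm", "data": {
  "increments": [
    [0, 0, 0.1, 0, 0, 0, 1],
    [0, 0, 0.2, 0, 0, 0, 1],
    [0, 0, 0.3, 0, 0, 0, 1],
    [0, 0, 0.37, 0, 0, 0, 1],
    [0, 0, 0.41, 0, 0, 0, 1],
    [0, 0, 0.433, 0, 0, 0, 1],
    [0, 0, 0.433, 0, 0, 0, 0],
    [0, 0, 0.433, 0, 0, 0, 0],
    [0, 0, 0.433, 0, 0, 0, 0],
    [0, 0, 0.433, 0, 0, 0, 0]
  ]
}}

```text
time_s: 17.65
position: [0.4408, 0.2852, 0.0417]
tcp_rot: [[1.0, 0.0, 0.002], [0.0, -1.0, 0.001], [0.002, -0.001, -1.0]]
force: [0.3, -0.1, -0.3]
opening: 0.783
grasp_force: 0.0
```

{"op": "move_arm", "data": {
  "increments": [
    [0, 0, 0, 0, 0, 0, 0],
    [0, 0, 0, 0, 0, 0, 0],
    [0, 0, 0, 0, 0, 0, 0],
    [0, 0, 0, 0, 0, 0, 0],
    [0, 0, 0, 0, 0, 0, 0],
    [0, 0, 0, 0, 0, 0, 0],
    [0, 0, 0, 0, 0, 0, 0],
    [0, 0, 0, 0, 0, 0, 0]
  ]
}}

```text
time_s: 18.32
position: [0.4397, 0.285, 0.041]
tcp_rot: [[1.0, 0.0, 0.0], [0.0, -1.0, 0.0], [0.0, -0.0, -1.0]]
force: [-0.4, -0.9, 4.0]
opening: 0.452
grasp_force: 30.0
```

{"op": "move_arm", "data": {
  "increments": [
    [0, 0, -0.03, 0, 0, 0, 0],
    [0, 0, -0.08, 0, 0, 0, 0],
    [0, 0, -0.15, 0, 0, 0, 0],
    [0, 0, -0.25, 0, 0, 0, 0],
    [0, 0, -0.35, 0, 0, 0, 0],
    [0, 0, -0.43, 0, 0, 0, 0],
    [0, 0, -0.43, 0, 0, 0, 0]
  ]
}}

```text
time_s: 18.9
position: [0.4424, 0.2862, 0.1744]
tcp_rot: [[1.0, 0.001, 0.009], [0.001, -1.0, 0.004], [0.009, -0.004, -1.0]]
force: [0.7, -0.0, -0.2]
opening: 0.455
grasp_force: 30.0
```

{"op": "move_arm", "data": {
  "increments": [
    [0.01, 0.1, 0, 0, 0, 0, 0],
    [0.02, 0.22, 0, 0, 0, 0, 0],
    [0.03, 0.34, 0, 0, 0, 0, 0],
    [0.04, 0.46, 0, 0, 0, 0, 0],
    [0.05, 0.58, 0, 0, 0, 0, 0],
    [0.06, 0.7, 0, 0, 0, 0, 0],
    [0.07, 0.82, 0, 0, 0, 0, 0],
    [0.075, 0.9, 0, 0, 0, 0, 0],
    [0.075, 0.95, 0, 0, 0, 0, 0],
    [0.075, 0.95, 0, 0, 0, 0, 0]
  ]
}}

```text
time_s: 19.73
position: [0.4623, -0.0028, 0.1691]
tcp_rot: [[1.0, -0.004, -0.001], [-0.004, -1.0, -0.001], [-0.001, 0.001, -1.0]]
force: [0.1, 0.0, -1.9]
opening: 0.452
grasp_force: 30.0
```

Run:
```python
from h import *
np.set_printoptions(precision=4,suppress=True)
c=cap('wrist','w9.png'); d=cap('top','t9.png'); print(bot.read_state()['position'])
print(w2px(c,[[.4635,-.025,.016],[.4635,-.025,.070]]))
b=cv2.cvtColor(c['image'],cv2.COLOR_BGR2HSV)
tt=((b[...,2]>140)&(b[...,1]<50)).astype(np.uint8)
m=masks(c['image'])[1]
h,s,v=[x.astype(int) for x in cv2.split(b)]
f=blob((h>88)&(h<125)&(s>22)&(v>60),w2px(c,[.4635,-.025,.008])[0]); Q=px2w(c,outline(f),.008)[:,:2]
Q=Q[(np.hypot(*(Q-[.4635,-.025]).T)<.05)]; print(circ(Q,.039),len(Q))
# held spool: bottom/top flange circle in gripper
print(w2px(c,[[.4625,-.0005,.183],[.4625,-.0005,.136]]))
cv2.imwrite('pics/e9.png',np.hstack([cv2.resize(c['image'][150:310,200:360],(400,400),interpolation=2),cv2.resize(d['image'][150:250,180:280],(400,400),interpolation=2)]))
```

```text
[ 0.4615 -0.0001  0.1691]
[[300.091  191.1638]
 [304.4988 207.6048]]
(array([ 0.4534, -0.0206]), np.float64(0.00673686052170433)) 521
[[270.5255 280.4172]
 [272.2223 241.1325]]
```

View pics/e9.png

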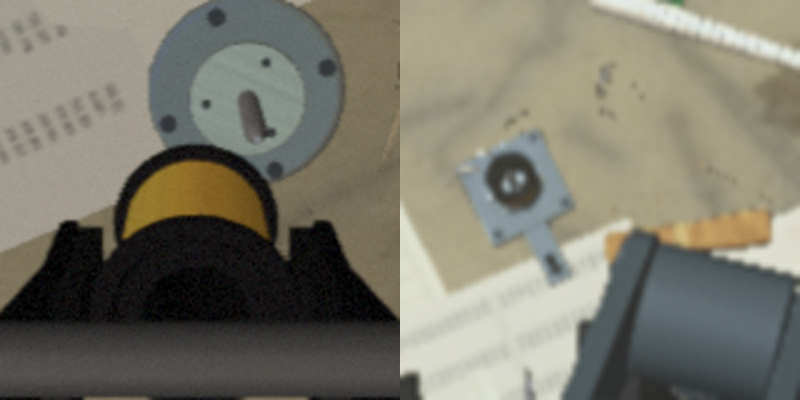

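{"op": "move_arm", "data": {
  "increments": [
    [0.006, 0.05, 0, 0, 0, 0, 0],
    [0.006, 0.082, 0, 0, 0, 0, 0],
    [0.006, 0.082, 0.03, 0, 0, 0, 0],
    [0.006, 0.082, 0.08, 0, 0, 0, 0],
    [0.006, 0.082, 0.13, 0, 0, 0, 0],
    [0.006, 0.082, 0.17, 0, 0, 0, 0],
    [0.006, 0.082, 0.17, 0, 0, 0, 0]
  ]
}}

```text
time_s: 20.42
position: [0.462, -0.0231, 0.1162]
tcp_rot: [[1.0, 0.001, -0.006], [0.001, -1.0, 0.002], [-0.006, -0.002, -1.0]]
force: [-0.1, 0.6, -1.8]
opening: 0.453
grasp_force: 30.0
```

{"op": "move_arm", "data": {
  "increments": [
    [0, 0, 0.02, 0, 0, 0, 0],
    [0, 0, 0.05, 0, 0, 0, 0],
    [0, 0, 0.08, 0, 0, 0, 0],
    [0, 0, 0.1, 0, 0, 0, 0],
    [0, 0, 0.1, 0, 0, 0, 0]
  ]
}}

```text
time_s: 20.83
position: [0.4633, -0.0244, 0.0874]
tcp_rot: [[1.0, 0.0, -0.002], [0.0, -1.0, 0.001], [-0.002, -0.001, -1.0]]
force: [0.1, 0.7, -1.7]
opening: 0.457
grasp_force: 30.0
```

Through the spindle tip with no contact; lower on.

{"op": "move_arm", "data": {
  "increments": [
    [0, 0, 0.03, 0, 0, 0, 0],
    [0, 0, 0.06, 0, 0, 0, 0],
    [0, 0, 0.085, 0, 0, 0, 0],
    [0, 0, 0.105, 0, 0, 0, 0],
    [0, 0, 0.115, 0, 0, 0, 0],
    [0, 0, 0.115, 0, 0, 0, 0]
  ]
}}

```text
time_s: 21.33
position: [0.4636, -0.0245, 0.0533]
tcp_rot: [[1.0, 0.0, -0.002], [0.0, -1.0, 0.001], [-0.002, -0.001, -1.0]]
force: [-0.4, 0.4, -1.1]
opening: 0.453
grasp_force: 30.0
```

{"op": "move_arm", "data": {
  "increments": [
    [0, 0, 0.003, 0, 0, 0, 0],
    [0, 0, 0.006, 0, 0, 0, 0],
    [0, 0, 0.008, 0, 0, 0, 0],
    [0, 0, 0.008, 0, 0, 0, 0]
  ]
}}

```text
time_s: 21.67
position: [0.4642, -0.0247, 0.0519]
tcp_rot: [[1.0, 0.0, 0.0], [0.0, -1.0, -0.0], [0.0, 0.0, -1.0]]
force: [-0.0, -0.8, -1.7]
opening: 0.458
grasp_force: 30.0
```

{"op": "move_arm", "data": {
  "increments": [
    [0, 0, 0.001, 0, 0, 0, 0],
    [0, 0, 0.002, 0, 0, 0, 0],
    [0, 0, 0.003, 0, 0, 0, 0],
    [0, 0, 0.003, 0, 0, 0, 0]
  ]
}}

```text
time_s: 22.0
position: [0.4641, -0.0247, 0.051]
tcp_rot: [[1.0, 0.0, 0.0], [0.0, -1.0, -0.0], [0.0, 0.0, -1.0]]
force: [-0.2, 0.1, -0.9]
opening: 0.455
grasp_force: 30.0
```

{"op": "move_arm", "data": {
  "increments": [
    [0, 0, 0.001, 0, 0, 0, 0],
    [0, 0, 0.002, 0, 0, 0, 0],
    [0, 0, 0.003, 0, 0, 0, 0],
    [0, 0, 0.003, 0, 0, 0, 0]
  ]
}}

```text
time_s: 22.33
position: [0.4642, -0.0247, 0.0509]
tcp_rot: [[1.0, 0.0, 0.001], [0.0, -1.0, -0.0], [0.001, 0.0, -1.0]]
force: [-1.1, 0.7, 9.0]
opening: 0.453
grasp_force: 30.0
```

{"op": "move_arm", "data": {
  "increments": [
    [0, 0, -0.003, 0, 0, 0, 0.6],
    [0, 0, -0.003, 0, 0, 0, 0.7],
    [0, 0, -0.003, 0, 0, 0, 0.8],
    [0, 0, -0.003, 0, 0, 0, 1],
    [0, 0, -0.003, 0, 0, 0, 1],
    [0, 0, -0.05, 0, 0, 0, 1],
    [0, 0, -0.12, 0, 0, 0, 1],
    [0, 0, -0.25, 0, 0, 0, 1],
    [0, 0, -0.36, 0, 0, 0, 1],
    [0, 0, -0.4, 0, 0, 0, 1]
  ]
}}

```text
time_s: 23.17
position: [0.466, -0.0251, 0.1736]
tcp_rot: [[1.0, 0.001, 0.006], [0.001, -1.0, -0.002], [0.006, 0.002, -1.0]]
force: [1.4, -0.4, -0.0]
opening: 0.99
grasp_force: 0.0
```

{"op": "move_arm", "data": {
  "increments": [
    [0.38, 0.36, 0, 0, 0, 0, 1],
    [0.38, 0.36, 0, 0, 0, 0, 1],
    [0.38, 0.36, 0, 0, 0, 0, 1],
    [0.38, 0.36, 0, 0, 0, 0, 1],
    [0.38, 0.36, 0, 0, 0, 0, 1],
    [0.38, 0.36, 0, 0, 0, 0, 1],
    [0.38, 0.36, 0, 0, 0, 0, 1],
    [0.38, 0.36, 0, 0, 0, 0, 1]
  ]
}}

```text
time_s: 23.83
position: [0.5764, -0.1313, 0.1694]
tcp_rot: [[1.0, 0.001, -0.003], [0.001, -1.0, 0.001], [-0.003, -0.001, -1.0]]
force: [0.4, -0.8, 0.6]
opening: 1.002
grasp_force: 0.0
```

Run:
```python
from h import *
np.set_printoptions(precision=4,suppress=True)
c=cap('wrist','w10.png'); print(bot.read_state()['position'])
xy=np.array([.5855,-.1415]); print(w2px(c,[*xy,.064]))
m=blob(cv2.morphologyEx((masks(c['image'])[0]).astype(np.uint8),cv2.MORPH_OPEN,np.ones((3,3))),w2px(c,[*xy,.064])[0]+[0,-20])
P=px2w(c,outline(m),.064)[:,:2]; P=P[np.hypot(*(P-xy).T)<.045]; print(circ(P,.032),len(P),cv2.boundingRect(m))
d=cap('scene','s10.png')
a=w2px(d,[.464,-.025,.03])[0].astype(int)
cv2.imwrite('pics/e10.png',np.hstack([cv2.resize(c['image'][100:300,160:400],(480,400),interpolation=2),cv2.resize(d['image'][a[1]-50:a[1]+50,a[0]-40:a[0]+40],(320,400),interpolation=2)]))
```

```text
[ 0.5766 -0.1313  0.1696]
[[289.5386 195.7798]]
(array([ 0.588, -0.142]), np.float64(0.00088795207482722)) 228 (252, 149, 78, 83)
```

View pics/e10.png

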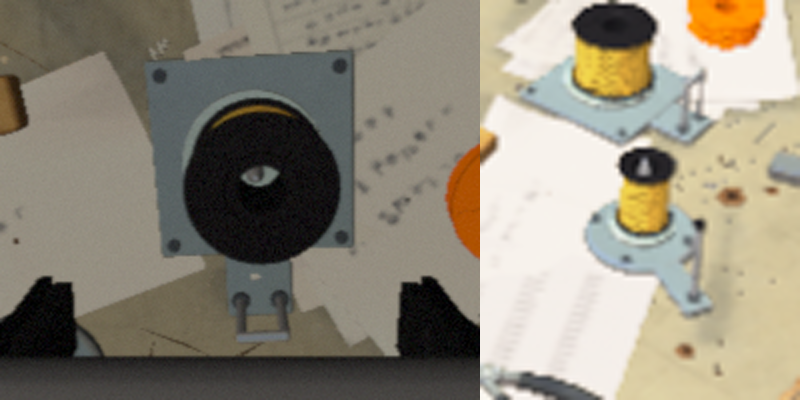

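Run:
```python
from h import *
np.set_printoptions(precision=4,suppress=True)
c=cap('wrist'); f=lambda x,y:[160+x/2,100+y/2]
Q=px2w(c,[f(147,62),f(353,52),f(353,250),f(165,257)],.008)[:,:2]; print(Q,Q.mean(0), px2w(c,f(262,186),.064), px2w(c,f(250,172),.049))
```

```text
[[ 0.6333 -0.0908]
 [ 0.638  -0.1863]
 [ 0.5408 -0.1913]
 [ 0.5369 -0.0964]] [ 0.5873 -0.1412] [[ 0.5883 -0.1428  0.064 ]] [[ 0.5906 -0.1382  0.049 ]]
```

{"op": "move_arm", "data": {
  "increments": [
    [0.033, 0.037, 0, 0, 0, 0, 1],
    [0.033, 0.037, 0.1, 0, 0, 0, 1],
    [0.033, 0.037, 0.2, 0, 0, 0, 1],
    [0.033, 0.037, 0.28, 0, 0, 0, 1],
    [0.033, 0.037, 0.34, 0, 0, 0, 1],
    [0.033, 0.037, 0.38, 0, 0, 0, 1],
    [0.033, 0.037, 0.395, 0, 0, 0, 1],
    [0.033, 0.037, 0.395, 0, 0, 0, 1],
    [0.033, 0.037, 0.395, 0, 0, 0, 0],
    [0.033, 0.037, 0.395, 0, 0, 0, 0]
  ]
}}

```text
time_s: 24.82
position: [0.589, -0.144, 0.0528]
tcp_rot: [[1.0, 0.001, 0.002], [0.001, -1.0, -0.001], [0.002, 0.001, -1.0]]
force: [0.5, -0.3, 0.6]
opening: 0.921
grasp_force: 0.0
```

{"op": "move_arm", "data": {
  "increments": [
    [0, 0, 0, 0, 0, 0, 0],
    [0, 0, 0, 0, 0, 0, 0],
    [0, 0, 0, 0, 0, 0, 0],
    [0, 0, 0, 0, 0, 0, 0],
    [0, 0, 0, 0, 0, 0, 0],
    [0, 0, 0, 0, 0, 0, 0]
  ]
}}

```text
time_s: 25.32
position: [0.5881, -0.1426, 0.0525]
tcp_rot: [[1.0, -0.0, 0.001], [-0.0, -1.0, 0.001], [0.001, -0.001, -1.0]]
force: [-0.4, 3.8, 6.2]
opening: 0.736
grasp_force: 30.0
```

{"op": "move_arm", "data": {
  "increments": [
    [0, 0, -0.02, 0, 0, 0, 0],
    [0, 0, -0.06, 0, 0, 0, 0],
    [0, 0, -0.12, 0, 0, 0, 0],
    [0, 0, -0.2, 0, 0, 0, 0],
    [0, 0, -0.3, 0, 0, 0, 0],
    [0, 0, -0.38, 0, 0, 0, 0],
    [0, 0, -0.4, 0, 0, 0, 0],
    [0, 0, -0.4, 0, 0, 0, 0]
  ]
}}

```text
time_s: 25.98
position: [0.5893, -0.1446, 0.1739]
tcp_rot: [[1.0, 0.0, 0.005], [0.0, -1.0, -0.003], [0.005, 0.003, -1.0]]
force: [0.6, 0.3, -4.8]
opening: 0.737
grasp_force: 30.0
```

{"op": "move_arm", "data": {
  "increments": [
    [-0.025, -0.07, 0, 0, 0, 0, 0],
    [-0.06, -0.17, 0, 0, 0, 0, 0],
    [-0.095, -0.28, 0, 0, 0, 0, 0],
    [-0.13, -0.39, 0, 0, 0, 0, 0],
    [-0.17, -0.5, 0, 0, 0, 0, 0],
    [-0.21, -0.61, 0, 0, 0, 0, 0],
    [-0.25, -0.72, 0, 0, 0, 0, 0],
    [-0.29, -0.83, 0, 0, 0, 0, 0],
    [-0.32, -0.92, 0, 0, 0, 0, 0],
    [-0.33, -0.95, 0, 0, 0, 0, 0]
  ]
}}

```text
time_s: 26.82
position: [0.4847, 0.1444, 0.1695]
tcp_rot: [[1.0, 0.003, -0.007], [0.003, -1.0, 0.001], [-0.007, -0.001, -1.0]]
force: [-0.6, -0.7, -4.4]
opening: 0.737
grasp_force: 30.0
```

{"op": "move_arm", "data": {
  "increments": [
    [-0.03, -0.1, 0, 0, 0, 0, 0],
    [-0.07, -0.21, 0, 0, 0, 0, 0],
    [-0.11, -0.32, 0, 0, 0, 0, 0],
    [-0.14, -0.42, 0.03, 0, 0, 0, 0],
    [-0.16, -0.483, 0.1, 0, 0, 0, 0],
    [-0.16, -0.483, 0.18, 0, 0, 0, 0],
    [-0.16, -0.483, 0.26, 0, 0, 0, 0],
    [-0.16, -0.483, 0.33, 0, 0, 0, 0],
    [-0.16, -0.483, 0.38, 0, 0, 0, 0],
    [-0.16, -0.483, 0.4, 0, 0, 0, 0]
  ]
}}

```text
time_s: 27.65
position: [0.4388, 0.2849, 0.0479]
tcp_rot: [[1.0, 0.0, -0.006], [0.0, -1.0, -0.003], [-0.006, 0.003, -1.0]]
force: [-0.4, -0.0, -4.8]
opening: 0.735
grasp_force: 30.0
```

{"op": "move_arm", "data": {
  "increments": [
    [0, 0, 0.006, 0, 0, 0, 0],
    [0, 0, 0.011, 0, 0, 0, 0],
    [0, 0, 0.016, 0, 0, 0, 0],
    [0, 0, 0.019, 0, 0, 0, 0],
    [0, 0, 0.019, 0, 0, 0, 0]
  ]
}}

```text
time_s: 28.07
position: [0.4414, 0.2862, 0.0464]
tcp_rot: [[1.0, 0.0, 0.001], [0.0, -1.0, 0.0], [0.001, -0.0, -1.0]]
force: [0.4, 0.1, -4.1]
opening: 0.737
grasp_force: 30.0
```

Need ~4 mm more.

{"op": "move_arm", "data": {
  "increments": [
    [0, 0, 0.004, 0, 0, 0, 0],
    [0, 0, 0.008, 0, 0, 0, 0],
    [0, 0, 0.011, 0, 0, 0, 0],
    [0, 0, 0.012, 0, 0, 0, 0],
    [0, 0, 0.012, 0, 0, 0, 0]
  ]
}}

```text
time_s: 28.48
position: [0.441, 0.2862, 0.0426]
tcp_rot: [[1.0, 0.0, 0.001], [0.0, -1.0, 0.0], [0.001, -0.0, -1.0]]
force: [-0.8, 0.4, 0.3]
opening: 0.736
grasp_force: 30.0
```

{"op": "move_arm", "data": {
  "increments": [
    [0, 0, 0.001, 0, 0, 0, 0.8],
    [0, 0, 0, 0, 0, 0, 0.9],
    [0, 0, 0, 0, 0, 0, 1],
    [0, 0, 0, 0, 0, 0, 1],
    [0, 0, 0, 0, 0, 0, 1],
    [0, 0, -0.05, 0, 0, 0, 1],
    [0, 0, -0.12, 0, 0, 0, 1],
    [0, 0, -0.25, 0, 0, 0, 1],
    [0, 0, -0.36, 0, 0, 0, 1],
    [0, 0, -0.43, 0, 0, 0, 1]
  ]
}}

```text
time_s: 29.32
position: [0.442, 0.2867, 0.1741]
tcp_rot: [[1.0, 0.0, 0.004], [0.0, -1.0, 0.002], [0.004, -0.002, -1.0]]
force: [0.4, 0.3, -0.1]
opening: 0.999
grasp_force: 0.0
```

{"op": "move_arm", "data": {
  "increments": [
    [0, 0.97, 0, 0, 0, 0, 1],
    [0, 0.97, 0, 0, 0, 0, 1],
    [0, 0.97, 0, 0, 0, 0, 1],
    [0, 0.97, 0, 0, 0, 0, 1],
    [0, 0.97, 0, 0, 0, 0, 1],
    [0, 0.97, 0, 0, 0, 0, 1],
    [0, 0.97, 0, 0, 0, 0, 1],
    [0, 0.97, 0, 0, 0, 0, 1],
    [0, 0.97, 0, 0, 0, 0, 1]
  ]
}}

```text
time_s: 30.07
position: [0.4413, -0.0072, 0.1712]
tcp_rot: [[1.0, -0.006, 0.001], [-0.006, -1.0, 0.0], [0.001, -0.0, -1.0]]
force: [0.3, -0.2, -0.1]
opening: 1.001
grasp_force: 0.0
```

{"op": "move_arm", "data": {
  "increments": [
    [-0.05, 0.97, 0, 0, 0, 0, 1],
    [-0.05, 0.97, 0, 0, 0, 0, 1],
    [-0.05, 0.97, 0, 0, 0, 0, 1],
    [-0.05, 0.97, 0, 0, 0, 0, 1],
    [-0.05, 0.97, 0, 0, 0, 0, 1],
    [-0.05, 0.97, 0, 0, 0, 0, 1],
    [-0.05, 0.97, 0, 0, 0, 0, 1],
    [-0.05, 0.97, 0, 0, 0, 0, 1],
    [-0.05, 0.97, 0, 0, 0, 0, 1],
    [-0.05, 0.97, 0, 0, 0, 0, 1]
  ]
}}

```text
time_s: 30.9
position: [0.426, -0.2937, 0.1707]
tcp_rot: [[1.0, 0.002, -0.001], [0.002, -1.0, 0.002], [-0.001, -0.002, -1.0]]
force: [-0.1, 1.2, -0.1]
opening: 0.997
grasp_force: 0.0
```

Run:
```python
from h import *
np.set_printoptions(precision=4,suppress=True)
c=cap('wrist','w11.png'); c=cap('wrist'); print(bot.read_state()['position'])
print(measure(c,np.array([.424,-.305]),.044,.032,.053))
```

```text
[ 0.426  -0.2931  0.1709]
{'spool': (array([ 0.426 , -0.3036]), np.float64(0.0007336809496314156)), 'foot': (array([ 0.4235, -0.3039]), np.float64(0.00042716249298314565))}
```

{"op": "move_arm", "data": {
  "increments": [
    [0, 0.036, 0, 0, 0, 0, 1],
    [0, 0.036, 0.1, 0, 0, 0, 1],
    [0, 0.036, 0.2, 0, 0, 0, 1],
    [0, 0.036, 0.3, 0, 0, 0, 1],
    [0, 0.036, 0.38, 0, 0, 0, 1],
    [0, 0.036, 0.43, 0, 0, 0, 1],
    [0, 0.036, 0.46, 0, 0, 0, 1],
    [0, 0.036, 0.468, 0, 0, 0, 1],
    [0, 0.036, 0.468, 0, 0, 0, 1],
    [0, 0.036, 0.468, 0, 0, 0, 0]
  ]
}}

```text
time_s: 31.83
position: [0.4267, -0.307, 0.0315]
tcp_rot: [[1.0, 0.001, 0.001], [0.001, -1.0, -0.001], [0.001, 0.001, -1.0]]
force: [0.5, -0.0, -0.8]
opening: 0.974
grasp_force: 0.0
```

{"op": "move_arm", "data": {
  "increments": [
    [0, 0, 0, 0, 0, 0, 0],
    [0, 0, 0, 0, 0, 0, 0],
    [0, 0, 0, 0, 0, 0, 0],
    [0, 0, 0, 0, 0, 0, 0],
    [0, 0, 0, 0, 0, 0, 0],
    [0, 0, 0, 0, 0, 0, 0],
    [0, 0, 0, 0, 0, 0, 0]
  ]
}}

```text
time_s: 32.42
position: [0.4258, -0.3059, 0.0314]
tcp_rot: [[1.0, 0.0, -0.0], [0.0, -1.0, 0.001], [-0.0, -0.001, -1.0]]
force: [0.0, 2.4, 5.8]
opening: 0.717
grasp_force: 30.0
```

{"op": "move_arm", "data": {
  "increments": [
    [0, 0, -0.02, 0, 0, 0, 0],
    [0, 0, -0.06, 0, 0, 0, 0],
    [0, 0, -0.12, 0, 0, 0, 0],
    [0, 0, -0.2, 0, 0, 0, 0],
    [0, 0, -0.3, 0, 0, 0, 0],
    [0, 0, -0.4, 0, 0, 0, 0],
    [0, 0, -0.47, 0, 0, 0, 0],
    [0, 0, -0.47, 0, 0, 0, 0]
  ]
}}

```text
time_s: 33.08
position: [0.4283, -0.3093, 0.1763]
tcp_rot: [[1.0, 0.001, 0.007], [0.001, -1.0, -0.008], [0.007, 0.008, -1.0]]
force: [-0.0, 0.2, -0.8]
opening: 0.711
grasp_force: 30.0
```

Run:
```python
from h import *
np.set_printoptions(precision=4,suppress=True)
for i in range(3): c=cap('wrist','w12.png')
s=bot.read_state(); print(s['position'],s['opening'],s['force'],s['moment'])
x,y,z=s['position']; und=z-.0154
p=w2px(c,[[x,y,und],[x,y,und+.028],[x+.032,y,und],[x+.032,y,und+.028]]); print(p)
I=c['image']; h,sa,v=[q.astype(int) for q in cv2.split(cv2.cvtColor(I,cv2.COLOR_BGR2HSV))]
col=int(p[0,0])
print([ (r,*cv2.cvtColor(I,cv2.COLOR_BGR2HSV)[r,col].tolist()) for r in range(185,300,4)])
b=((h>12)&(h<30)&(sa>120)).astype(np.uint8); b[:180]=0; b=blob(b,p[2]); print(cv2.boundingRect(b),b.sum())
for a in range(b.shape[1]):
    r=np.where(b[:,a])[0]
    if len(r) and a%8==0: print(a,r.min(),r.max(),end='; ')
```

```text
[ 0.4256 -0.3064  0.1713] 0.7127407900927234 [-0.8535 -0.5338 -1.817 ] [ 0.0094  0.041  -0.0213]
[[274.4732 254.1453]
 [273.9559 279.2924]
 [274.3214 198.3225]
 [273.7446 214.7189]]
[(185, 72, 20, 164), (189, 69, 17, 149), (193, 24, 20, 64), (197, 0, 7, 69), (201, 30, 18, 56), (205, 140, 35, 22), (209, 20, 170, 108), (213, 20, 187, 169), (217, 17, 168, 56), (221, 150, 9, 27), (225, 173, 43, 24), (229, 135, 20, 25), (233, 0, 0, 27), (237, 143, 93, 22), (241, 10, 28, 27), (245, 18, 51, 25), (249, 130, 73, 21), (253, 15, 41, 25), (257, 15, 21, 24), (261, 15, 28, 36), (265, 36, 12, 103), (269, 25, 29, 105), (273, 33, 98, 26), (277, 160, 85, 9), (281, 10, 16, 47), (285, 12, 19, 67), (289, 13, 23, 79), (293, 4, 22, 93), (297, 13, 24, 97)]
(234, 208, 89, 24) 665
240 223 227; 248 217 223; 256 213 220; 264 210 218; 272 209 217; 280 208 217; 288 209 217; 296 212 219; 304 215 222; 312 220 225; 320 228 230;
```

{"op": "move_arm", "data": {
  "increments": [
    [0.03, -0.06, 0, 0, 0, 0, 0],
    [0.08, -0.15, 0, 0, 0, 0, 0],
    [0.13, -0.25, 0, 0, 0, 0, 0],
    [0.18, -0.35, 0, 0, 0, 0, 0],
    [0.23, -0.44, 0, 0, 0, 0, 0],
    [0.28, -0.52, 0, 0, 0, 0, 0],
    [0.3, -0.548, 0, 0, 0, 0, 0],
    [0.3, -0.548, 0, 0, 0, 0, 0],
    [0.3, -0.548, 0, 0, 0, 0, 0]
  ]
}}

```text
time_s: 33.98
position: [0.5152, -0.142, 0.1704]
tcp_rot: [[1.0, 0.002, -0.003], [0.002, -1.0, 0.0], [-0.003, -0.0, -1.0]]
force: [-0.5, -0.3, -1.9]
opening: 0.714
grasp_force: 30.0
```

Run:
```python
from h import *
np.set_printoptions(precision=4,suppress=True)
for i in range(2): c=cap('wrist','w13.png')
s=bot.read_state(); print(s['position'],s['opening'],s['force'])
xy=np.array([.587,-.1415]); p=w2px(c,[[*xy,.016],[*xy,.049]]); print(p)
H=cv2.cvtColor(c['image'],cv2.COLOR_BGR2HSV); r0,c0=p[0].round().astype(int)[::-1]
print([H[r0,c0+k].tolist() for k in range(-60,61,8)])
g=cv2.GaussianBlur(c['image'],(3,3),0)
sub=cv2.cvtColor(g,cv2.COLOR_BGR2GRAY)
cc=cv2.HoughCircles(sub,cv2.HOUGH_GRADIENT,1,20,param1=60,param2=15,minRadius=28,maxRadius=45)
cc=[q for q in (cc[0] if cc is not None else []) if np.hypot(*(q[:2]-p[0]))<25]; print(cc,[px2w(c,q[:2],.016)[0] for q in cc])
```

```text
[ 0.5151 -0.1432  0.171 ] 0.7142228303320899 [-0.8092 -0.5893 -2.2306]
[[275.4693 113.8134]
 [275.1338 114.5187]]
[[21, 31, 167], [100, 27, 115], [101, 31, 115], [85, 19, 148], [85, 20, 150], [80, 20, 150], [81, 17, 152], [6, 12, 106], [78, 21, 122], [74, 22, 150], [73, 15, 149], [76, 19, 148], [64, 14, 126], [99, 22, 116], [24, 25, 144], [21, 32, 170]]
[array([273.5, 111.5,  37.8], dtype=float32)] [array([ 0.589 , -0.1397,  0.016 ])]
```

{"op": "move_arm", "data": {
  "increments": [
    [0.05, -0.002, 0, 0, 0, 0, 0],
    [0.14, -0.005, 0, 0, 0, 0, 0],
    [0.22, -0.007, 0, 0, 0, 0, 0],
    [0.245, -0.007, 0.03, 0, 0, 0, 0],
    [0.245, -0.007, 0.1, 0, 0, 0, 0],
    [0.245, -0.007, 0.18, 0, 0, 0, 0],
    [0.245, -0.007, 0.25, 0, 0, 0, 0],
    [0.245, -0.007, 0.29, 0, 0, 0, 0],
    [0.245, -0.007, 0.3, 0, 0, 0, 0],
    [0.245, -0.007, 0.3, 0, 0, 0, 0]
  ]
}}

```text
time_s: 34.92
position: [0.5882, -0.1406, 0.0805]
tcp_rot: [[1.0, -0.001, -0.003], [-0.001, -1.0, 0.001], [-0.003, -0.001, -1.0]]
force: [-0.2, 0.3, -1.4]
opening: 0.715
grasp_force: 30.0
```

{"op": "move_arm", "data": {
  "increments": [
    [0, 0, 0.02, 0, 0, 0, 0],
    [0, 0, 0.05, 0, 0, 0, 0],
    [0, 0, 0.08, 0, 0, 0, 0],
    [0, 0, 0.1, 0, 0, 0, 0],
    [0, 0, 0.1, 0, 0, 0, 0]
  ]
}}

```text
time_s: 35.33
position: [0.5885, -0.1396, 0.0503]
tcp_rot: [[1.0, 0.0, -0.003], [0.001, -1.0, 0.001], [-0.003, -0.001, -1.0]]
force: [-0.4, -0.8, -2.8]
opening: 0.714
grasp_force: 30.0
```

{"op": "move_arm", "data": {
  "increments": [
    [0, 0, 0.02, 0, 0, 0, 0],
    [0, 0, 0.035, 0, 0, 0, 0],
    [0, 0, 0.045, 0, 0, 0, 0],
    [0, 0, 0.052, 0, 0, 0, 0],
    [0, 0, 0.052, 0, 0, 0, 0]
  ]
}}

```text
time_s: 35.75
position: [0.5892, -0.14, 0.0357]
tcp_rot: [[1.0, 0.0, -0.001], [0.0, -1.0, 0.0], [-0.001, -0.0, -1.0]]
force: [-0.5, -1.1, -1.8]
opening: 0.715
grasp_force: 30.0
```

Contact expected at TCP ≈ 0.0312.

{"op": "move_arm", "data": {
  "increments": [
    [0, 0, 0.004, 0, 0, 0, 0],
    [0, 0, 0.008, 0, 0, 0, 0],
    [0, 0, 0.011, 0, 0, 0, 0],
    [0, 0, 0.012, 0, 0, 0, 0],
    [0, 0, 0.012, 0, 0, 0, 0]
  ]
}}

```text
time_s: 36.17
position: [0.5895, -0.1401, 0.0326]
tcp_rot: [[1.0, 0.0, 0.0], [0.0, -1.0, -0.0], [0.0, 0.0, -1.0]]
force: [0.9, 0.2, -2.1]
opening: 0.715
grasp_force: 30.0
```

{"op": "move_arm", "data": {
  "increments": [
    [0, 0, 0.001, 0, 0, 0, 0],
    [0, 0, 0.002, 0, 0, 0, 0],
    [0, 0, 0.003, 0, 0, 0, 0],
    [0, 0, 0.003, 0, 0, 0, 0]
  ]
}}

```text
time_s: 36.5
position: [0.5895, -0.1401, 0.0316]
tcp_rot: [[1.0, 0.0, -0.0], [0.0, -1.0, 0.0], [-0.0, -0.0, -1.0]]
force: [0.6, -0.5, -2.3]
opening: 0.713
grasp_force: 30.0
```

{"op": "move_arm", "data": {
  "increments": [
    [0, 0, 0.001, 0, 0, 0, 0],
    [0, 0, 0.002, 0, 0, 0, 0],
    [0, 0, 0.003, 0, 0, 0, 0],
    [0, 0, 0.003, 0, 0, 0, 0]
  ]
}}

```text
time_s: 36.83
position: [0.5896, -0.1401, 0.0314]
tcp_rot: [[1.0, 0.0, 0.0], [0.0, -1.0, -0.0], [0.0, 0.0, -1.0]]
force: [-1.3, 1.1, 4.1]
opening: 0.713
grasp_force: 30.0
```

{"op": "move_arm", "data": {
  "increments": [
    [0, 0, -0.001, 0, 0, 0, 0.8],
    [0, 0, -0.001, 0, 0, 0, 0.9],
    [0, 0, -0.001, 0, 0, 0, 1],
    [0, 0, -0.001, 0, 0, 0, 1],
    [0, 0, -0.001, 0, 0, 0, 1],
    [0, 0, -0.05, 0, 0, 0, 1],
    [0, 0, -0.12, 0, 0, 0, 1],
    [0, 0, -0.25, 0, 0, 0, 1],
    [0, 0, -0.36, 0, 0, 0, 1],
    [0, 0, -0.47, 0, 0, 0, 1]
  ]
}}

```text
time_s: 37.67
position: [0.5893, -0.14, 0.173]
tcp_rot: [[1.0, 0.0, -0.0], [0.0, -1.0, 0.0], [-0.0, -0.0, -1.0]]
force: [-0.1, 0.1, -0.1]
opening: 0.998
grasp_force: 0.0
```

{"op": "move_arm", "data": {
  "increments": [
    [-0.25, -0.71, 0, 0, 0, 0, 1],
    [-0.25, -0.71, 0, 0, 0, 0, 1],
    [-0.25, -0.71, 0, 0, 0, 0, 1],
    [-0.25, -0.71, 0, 0, 0, 0, 1],
    [-0.25, -0.71, 0, 0, 0, 0, 1],
    [-0.25, -0.71, 0, 0, 0, 0, 1],
    [-0.25, -0.71, 0, 0, 0, 0, 1],
    [-0.25, -0.71, 0, 0, 0, 0, 1]
  ]
}}

```text
time_s: 38.33
position: [0.5142, 0.0737, 0.1719]
tcp_rot: [[1.0, 0.003, 0.0], [0.003, -1.0, -0.0], [0.0, 0.0, -1.0]]
force: [0.2, -0.3, 0.5]
opening: 1.003
grasp_force: 0.0
```

{"op": "move_arm", "data": {
  "increments": [
    [-0.245, -0.71, 0, 0, 0, 0, 1],
    [-0.245, -0.71, 0, 0, 0, 0, 1],
    [-0.245, -0.71, 0, 0, 0, 0, 1],
    [-0.245, -0.71, 0, 0, 0, 0, 1],
    [-0.245, -0.71, 0, 0, 0, 0, 1],
    [-0.245, -0.71, 0, 0, 0, 0, 1],
    [-0.245, -0.71, 0, 0, 0, 0, 1],
    [-0.245, -0.71, 0, 0, 0, 0, 1],
    [-0.245, -0.71, 0, 0, 0, 0, 1]
  ]
}}

```text
time_s: 39.08
position: [0.4422, 0.2846, 0.1717]
tcp_rot: [[1.0, -0.001, 0.001], [-0.001, -1.0, -0.0], [0.001, 0.0, -1.0]]
force: [0.3, 0.6, 0.5]
opening: 0.999
grasp_force: 0.0
```

Run:
```python
from h import *
np.set_printoptions(precision=4,suppress=True)
c=cap('top','t14.png'); c=cap('wrist','w14.png'); print(bot.read_state()['position'])
print([ (np.round(d['location']),round(d['conf'],2),px2w(c,d['location'],.05)[0,:2]) for d in nets.find_in('wrist','spool_wide_tall')], w2px(c,[.441,.286,.03]))
```

```text
[0.4421 0.2843 0.1717]
[(array([276., 203.]), 0.74, array([0.4407, 0.2849]))] [[274.9516 196.8626]]
```

{"op": "move_arm", "data": {
  "increments": [
    [-0.004, -0.005, 0.1, 0, 0, 0, 1],
    [-0.004, -0.005, 0.2, 0, 0, 0, 1],
    [-0.004, -0.005, 0.3, 0, 0, 0, 1],
    [-0.004, -0.005, 0.37, 0, 0, 0, 1],
    [-0.004, -0.005, 0.41, 0, 0, 0, 1],
    [-0.004, -0.005, 0.43, 0, 0, 0, 1],
    [-0.004, -0.005, 0.43, 0, 0, 0, 1],
    [-0.004, -0.005, 0.43, 0, 0, 0, 0],
    [-0.004, -0.005, 0.43, 0, 0, 0, 0],
    [-0.004, -0.005, 0.43, 0, 0, 0, 0]
  ]
}}

```text
time_s: 40.07
position: [0.4406, 0.2875, 0.0439]
tcp_rot: [[1.0, 0.0, 0.002], [0.0, -1.0, 0.001], [0.002, -0.001, -1.0]]
force: [0.2, -0.3, -0.7]
opening: 0.852
grasp_force: 0.0
```

{"op": "move_arm", "data": {
  "increments": [
    [0, 0, 0, 0, 0, 0, 0],
    [0, 0, 0, 0, 0, 0, 0],
    [0, 0, 0, 0, 0, 0, 0],
    [0, 0, 0, 0, 0, 0, 0],
    [0, 0, 0, 0, 0, 0, 0],
    [0, 0, 0, 0, 0, 0, 0]
  ]
}}

```text
time_s: 40.57
position: [0.4401, 0.2872, 0.0437]
tcp_rot: [[1.0, 0.001, 0.001], [0.001, -1.0, -0.0], [0.001, 0.0, -1.0]]
force: [-0.1, -2.9, 5.7]
opening: 0.742
grasp_force: 30.0
```

{"op": "move_arm", "data": {
  "increments": [
    [0, 0, -0.02, 0, 0, 0, 0],
    [0, 0, -0.06, 0, 0, 0, 0],
    [0, 0, -0.12, 0, 0, 0, 0],
    [0, 0, -0.2, 0, 0, 0, 0],
    [0, 0, -0.3, 0, 0, 0, 0],
    [0, 0, -0.38, 0, 0, 0, 0],
    [0, 0, -0.43, 0, 0, 0, 0],
    [0, 0, -0.43, 0, 0, 0, 0]
  ]
}}

```text
time_s: 41.23
position: [0.4411, 0.2884, 0.1747]
tcp_rot: [[1.0, 0.001, 0.006], [0.001, -1.0, 0.003], [0.006, -0.003, -1.0]]
force: [0.3, 0.2, -4.0]
opening: 0.737
grasp_force: 30.0
```

{"op": "move_arm", "data": {
  "increments": [
    [0, 0.08, 0, 0, 0, 0, 0],
    [0, 0.19, 0, 0, 0, 0, 0],
    [0, 0.31, 0, 0, 0, 0, 0],
    [0, 0.43, 0, 0, 0, 0, 0],
    [0, 0.55, 0, 0, 0, 0, 0],
    [0, 0.67, 0, 0, 0, 0, 0],
    [0, 0.79, 0, 0, 0, 0, 0],
    [0, 0.89, 0, 0, 0, 0, 0],
    [0, 0.95, 0, 0, 0, 0, 0],
    [0, 0.97, 0, 0, 0, 0, 0]
  ]
}}

```text
time_s: 42.07
position: [0.4392, -0.006, 0.1706]
tcp_rot: [[1.0, -0.003, -0.002], [-0.003, -1.0, 0.0], [-0.002, -0.0, -1.0]]
force: [-0.9, -0.0, -4.2]
opening: 0.738
grasp_force: 30.0
```

{"op": "move_arm", "data": {
  "increments": [
    [0, 0.08, 0, 0, 0, 0, 0],
    [0, 0.19, 0, 0, 0, 0, 0],
    [0, 0.31, 0, 0, 0, 0, 0],
    [0, 0.43, 0, 0, 0, 0, 0],
    [0, 0.55, 0, 0, 0, 0, 0],
    [0, 0.67, 0, 0, 0, 0, 0],
    [-0.02, 0.79, 0, 0, 0, 0, 0],
    [-0.04, 0.89, 0, 0, 0, 0, 0],
    [-0.05, 0.96, 0, 0, 0, 0, 0],
    [-0.055, 0.99, 0, 0, 0, 0, 0]
  ]
}}

```text
time_s: 42.9
position: [0.4232, -0.303, 0.1706]
tcp_rot: [[1.0, -0.002, 0.0], [-0.002, -1.0, -0.0], [0.0, 0.0, -1.0]]
force: [0.5, 0.6, -4.0]
opening: 0.738
grasp_force: 30.0
```

{"op": "move_arm", "data": {
  "increments": [
    [0, 0, 0, 0, 0, 0, 0],
    [0, 0, 0, 0, 0, 0, 0],
    [0, 0, 0, 0, 0, 0, 0]
  ]
}}

```text
time_s: 43.15
position: [0.4229, -0.298, 0.171]
tcp_rot: [[1.0, 0.002, -0.002], [0.002, -1.0, 0.003], [-0.002, -0.003, -1.0]]
force: [-0.5, 1.0, -4.0]
opening: 0.74
grasp_force: 30.0
```

{"op": "move_arm", "data": {
  "increments": [
    [0.002, 0.011, 0, 0, 0, 0, 0],
    [0.002, 0.011, 0, 0, 0, 0, 0],
    [0.002, 0.011, 0.03, 0, 0, 0, 0],
    [0.002, 0.011, 0.08, 0, 0, 0, 0],
    [0.002, 0.011, 0.13, 0, 0, 0, 0],
    [0.002, 0.011, 0.16, 0, 0, 0, 0],
    [0.002, 0.011, 0.17, 0, 0, 0, 0],
    [0.002, 0.011, 0.17, 0, 0, 0, 0],
    [0.002, 0.011, 0.17, 0, 0, 0, 0]
  ]
}}

```text
time_s: 43.9
position: [0.4242, -0.304, 0.1208]
tcp_rot: [[1.0, 0.001, 0.0], [0.001, -1.0, -0.0], [0.0, 0.0, -1.0]]
force: [0.0, -1.0, -4.4]
opening: 0.733
grasp_force: 30.0
```

Run:
```python
from h import *
np.set_printoptions(precision=4,suppress=True)
c=cap('wrist','w15.png'); s=bot.read_state(); print(s['position'],s['force'])
h,sa,v=[q.astype(int) for q in cv2.split(cv2.cvtColor(c['image'],cv2.COLOR_BGR2HSV))]
f=blob((h>88)&(h<125)&(sa>18)&(v>60),w2px(c,[.47,-.304,.008])[0])
Q=px2w(c,outline(f),.008)[:,:2]; Q=Q[(Q[:,0]>.432)&(np.hypot(*(Q-[.4235,-.304]).T)>.047)&(np.hypot(*(Q-[.4235,-.304]).T)<.06)]; print(circ(Q,.053),len(Q))
```

```text
[ 0.4244 -0.3043  0.1212] [-0.1591 -0.1824 -4.13  ]
(array([ 0.422 , -0.2998]), np.float64(0.0010307927000328398)) 160
```

{"op": "move_arm", "data": {
  "increments": [
    [-0.003, -0.004, 0.01, 0, 0, 0, 0],
    [-0.003, -0.004, 0.03, 0, 0, 0, 0],
    [-0.003, -0.004, 0.05, 0, 0, 0, 0],
    [-0.003, -0.004, 0.065, 0, 0, 0, 0],
    [-0.003, -0.004, 0.08, 0, 0, 0, 0],
    [-0.003, -0.004, 0.08, 0, 0, 0, 0]
  ]
}}

```text
time_s: 44.45
position: [0.4225, -0.3023, 0.0956]
tcp_rot: [[1.0, 0.0, -0.001], [0.0, -1.0, 0.002], [-0.001, -0.002, -1.0]]
force: [0.4, -0.0, -4.3]
opening: 0.734
grasp_force: 30.0
```

{"op": "move_arm", "data": {
  "increments": [
    [0, 0, 0.02, 0, 0, 0, 0],
    [0, 0, 0.05, 0, 0, 0, 0],
    [0, 0, 0.08, 0, 0, 0, 0],
    [0, 0, 0.1, 0, 0, 0, 0],
    [0, 0, 0.11, 0, 0, 0, 0],
    [0, 0, 0.11, 0, 0, 0, 0]
  ]
}}

```text
time_s: 44.95
position: [0.4226, -0.3023, 0.0626]
tcp_rot: [[1.0, 0.0, -0.001], [0.0, -1.0, 0.002], [-0.001, -0.002, -1.0]]
force: [-0.9, -0.6, -4.8]
opening: 0.738
grasp_force: 30.0
```

Spindle is in the bore. Contact expected at TCP ≈ 0.0535.

{"op": "move_arm", "data": {
  "increments": [
    [0, 0, 0.01, 0, 0, 0, 0],
    [0, 0, 0.018, 0, 0, 0, 0],
    [0, 0, 0.023, 0, 0, 0, 0],
    [0, 0, 0.026, 0, 0, 0, 0],
    [0, 0, 0.026, 0, 0, 0, 0]
  ]
}}

```text
time_s: 45.37
position: [0.4231, -0.3027, 0.0559]
tcp_rot: [[1.0, 0.0, -0.0], [0.0, -1.0, 0.0], [-0.0, -0.0, -1.0]]
force: [0.1, -0.4, -3.6]
opening: 0.737
grasp_force: 30.0
```

{"op": "move_arm", "data": {
  "increments": [
    [0, 0, 0.001, 0, 0, 0, 0],
    [0, 0, 0.002, 0, 0, 0, 0],
    [0, 0, 0.003, 0, 0, 0, 0],
    [0, 0, 0.003, 0, 0, 0, 0]
  ]
}}

```text
time_s: 45.7
position: [0.4231, -0.3028, 0.0551]
tcp_rot: [[1.0, 0.0, 0.0], [0.0, -1.0, -0.0], [0.0, 0.0, -1.0]]
force: [0.4, -0.1, -4.8]
opening: 0.735
grasp_force: 30.0
```

{"op": "move_arm", "data": {
  "increments": [
    [0, 0, 0.002, 0, 0, 0, 0],
    [0, 0, 0.004, 0, 0, 0, 0],
    [0, 0, 0.005, 0, 0, 0, 0],
    [0, 0, 0.005, 0, 0, 0, 0]
  ]
}}

```text
time_s: 46.03
position: [0.4231, -0.3028, 0.0537]
tcp_rot: [[1.0, 0.0, 0.0], [0.0, -1.0, -0.0], [0.0, 0.0, -1.0]]
force: [-0.5, 1.0, -2.1]
opening: 0.739
grasp_force: 30.0
```

{"op": "move_arm", "data": {
  "increments": [
    [0, 0, 0.001, 0, 0, 0, 0],
    [0, 0, 0.002, 0, 0, 0, 0],
    [0, 0, 0.002, 0, 0, 0, 0]
  ]
}}

```text
time_s: 46.28
position: [0.4231, -0.3028, 0.0536]
tcp_rot: [[1.0, 0.0, 0.0], [0.0, -1.0, -0.0], [0.0, 0.0, -1.0]]
force: [-1.3, 1.2, 4.4]
opening: 0.737
grasp_force: 30.1
```

Seated. Release, lift, and back off toward −y for a last look.

{"op": "move_arm", "data": {
  "increments": [
    [0, 0, -0.001, 0, 0, 0, 0.8],
    [0, 0, -0.001, 0, 0, 0, 0.9],
    [0, 0, -0.001, 0, 0, 0, 1],
    [0, 0, -0.001, 0, 0, 0, 1],
    [0, 0, -0.001, 0, 0, 0, 1],
    [0, 0, -0.05, 0, 0, 0, 1],
    [0, 0, -0.12, 0, 0, 0, 1],
    [0, 0, -0.25, 0, 0, 0, 1],
    [0, 0, -0.36, 0, 0, 0, 1],
    [0, 0, -0.47, 0, 0, 0, 1]
  ]
}}

```text
time_s: 47.12
position: [0.4229, -0.3026, 0.1953]
tcp_rot: [[1.0, 0.0, -0.0], [0.0, -1.0, 0.0], [-0.0, -0.0, -1.0]]
force: [0.6, 0.5, -0.5]
opening: 1.001
grasp_force: 0.0
```

{"op": "move_arm", "data": {
  "increments": [
    [-0.3, 0.6, 0, 0, 0, 0, 1],
    [-0.3, 0.6, 0, 0, 0, 0, 1],
    [-0.3, 0.6, 0, 0, 0, 0, 1],
    [-0.3, 0.6, 0, 0, 0, 0, 1],
    [-0.3, 0.6, 0, 0, 0, 0, 1],
    [-0.3, 0.6, 0, 0, 0, 0, 1],
    [-0.3, 0.6, 0, 0, 0, 0, 1],
    [-0.3, 0.6, 0, 0, 0, 0, 1]
  ]
}}

```text
time_s: 47.78
position: [0.3328, -0.4818, 0.1934]
tcp_rot: [[1.0, -0.0, -0.0], [-0.0, -1.0, 0.002], [-0.0, -0.002, -1.0]]
force: [0.1, -0.2, -0.5]
opening: 0.999
grasp_force: 0.0
```

Run:
```python
from h import *
t=cap('top'); s=cap('scene'); w=cap('wrist'); print(bot.read_state()['position'])
R=[(.646,.1685),(.464,-.0247),(.5885,-.1405),(.4235,-.303)]
def cr(c,p):
    a=w2px(c,[*p,.03])[0].astype(int); return cv2.resize(c['image'][a[1]-25:a[1]+25,a[0]-25:a[0]+25],(200,200),interpolation=2)
im=np.vstack([np.hstack([cr(c,p) for p in R]) for c in (t,s)])
b=cv2.resize(w['image'][0:210,0:560],(533,200)); im=np.vstack([im,np.hstack([b,np.zeros((200,267,3),np.uint8)])])
cv2.imwrite('pics/fin.png',im)
```

```text
[ 0.33373825 -0.4811067   0.19377891]
```

View pics/fin.png

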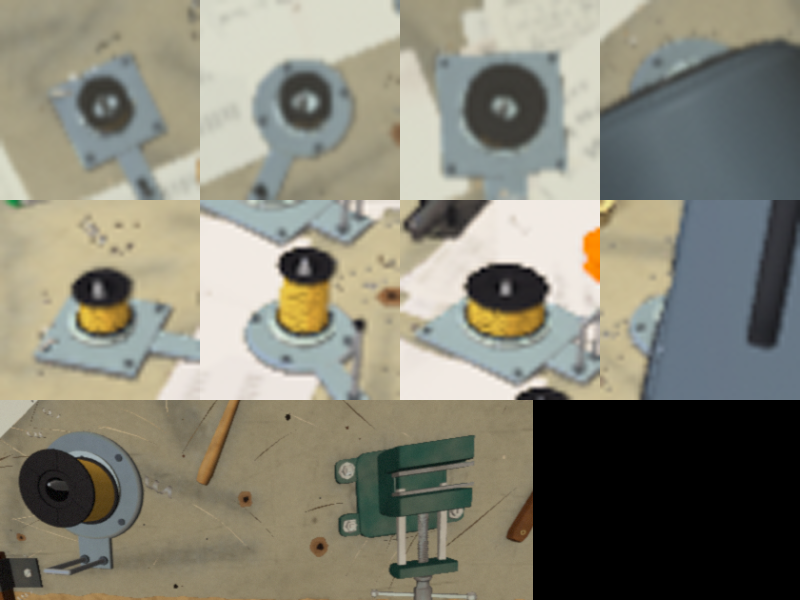

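The picture shows the slim-short, slim-tall and wide-short spools flat on their own stands with the spindle tips in the bores. The wide-tall spool sits flat on its round stand, and the spindle shows in its bore.

```bash
python3 -c "
from rig import workorder
print(workorder.hand_in())"
```

```text
the job is handed in; nothing more can be done
None
```

All four spools are now on the stands made for them, flat on their turntables with the spindles through the bores, and the job was handed in at about 48 s; no verdict came back.

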